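# Pack the bit driver into its hinged case and put the case on its sloped rest

### The job

Pack away the bit driver: lay it in the two clips of the open hinged case, in either direction, then swing the lid over and press it down until it snaps and the two shells meet edge to edge. Then pick up the shut case, lid upward and without letting it open, and set it down gently on the empty sloped rest, its long side up the slope and its lower end down at the lip, and let go. Leave the other tools, the clock, the parts dish and the other case where they are.

Things in the scene. Friction and masses are not known exactly. Their poses are not given: they have to be found in the camera images.
- case: Open light grey bit-driver case in the tray, loose, 0.28 kg with lid. Lower shell 150 x 60 x 15 mm; shut, 33 mm high. Origin: centre of its underside; x along its length, y from front (-y) to hinge edge (+y), z up. When shut, grip it across the 60 mm width at mid-length, on both shells (seam 15 mm up). Row of small bits in the rear half, tops 16 mm up.
- driver_seat (a point): Where the middle of the seated driver's axis lies: 22 mm above the case's underside, 11 mm off centre to the front; the driver then lies along the case's x, its handle's underside just above the rim. Two black clips, 12 mm long, 32 mm to either side along x: open upward, 17 mm wide inside, flared, tops 27 mm above the underside. End ribs leave 6 mm of play along x. Room for fingers between clips.
- hinge (a point): Middle of the lid's hinge line, on the case's +y edge, 15 mm above the case's underside. The line runs along the case's x.
- lid (a joint): Lid angle about the hinge line, rad: 0 shut, rims touching; pi/2 upright; starts at 1.75 to 2.1, stops at 2.2, leaning out over the +y side. Stiff hinge (0.04 N m friction): the 0.08 kg lid stays where left. Pushed over, it stops at about 0.08 on its catches; about 3 N near the front edge snaps it shut. Lid shell 150 x 60 x 18 mm deep: shut, its outer face is 18 mm above the hinge line.
- lid_rim (a point): Middle of the rim of the lid's front edge, 60 mm from the hinge line; when shut it meets the lower shell's front rim. Two small black springy snap catches, 9 mm wide, sit on this edge 25 mm to either side of it, standing out 4 mm and reaching 10 mm below the rim.
- driver: Loose bit driver in the tray: straight eight-sided plain aluminium handle, 13 mm across flats, black cap at one end, short steel nose at the other; 112 mm long, 0.05 kg. The long screwdriver with the red handle and thin blade is not it. Origin: on its axis at mid-length; x along it to the nose.
- rest_deck: Deck of the empty fixed rest of bent dark steel, sloping 32 degrees, low end nearer the robot. Origin: on the deck face, 62 mm above the table, where the case's underside centre lies with its lower end against the lip (14 mm high, 75 mm down the slope). x up the slope, y across, z out of the deck. Deck 56 mm wide. Ears 9 mm high, 16 mm long, at x -58 and +46 mm, 66 mm apart for the 60 mm case.
- tray: White tray, 360 x 500 mm, rim 22 mm high, fixed. Origin on the table under its centre. The top of its brown lining, on which things lie, is 7 mm above the table.
- other_case: Shut case of the same kind, 150 x 60 x 33 mm, loose, lying on the second, like sloped rest. Leave alone. Origin: centre of its underside, x up the slope.
- screwdriver: Long screwdriver with a red handle and thin steel blade, 200 mm, loose in the tray, lying along its x. Leave alone.
- pliers: Pliers with red handles, 155 x 60 mm, loose in the tray, jaws along +x. Leave alone.
- tweezers: Steel tweezers, 125 mm long, loose in the tray near its far rim. Leave alone.
- clock: Steel twin-bell alarm clock, 120 mm high, standing loose on the table beyond the tray. Leave alone.
- dish: Yellow divided parts dish, 140 x 200 x 22 mm, loose on the table beyond the rests. Leave alone.

How it is judged (in metres and radians):
On the way, in this order (a step that is already met when the one before it is completed fails the run):
1. the driver lies in the clips of the open case, let go (z of driver in the frame of case between 0.019 and 0.0245 m and y of driver in the frame of case between -0.015 and -0.007 m and angle between the x axis of driver and the x axis of case, either way round below 0.12 rad and contact force between the fingers and driver below 0.05 N and value of joint lid above 0.5 rad), for 0.2 s.
2. the lid is shut on the driver, edge to edge, with the case still lying in the tray (value of joint lid below 0.03 rad and height (world z) of case below 0.012 m and angle between case's own z axis and vertical below 0.1 rad and z of driver in the frame of case between 0.019 and 0.0245 m), for 0.2 s.
3. the shut case is brought down onto the deck of the empty rest while still held (contact force between the fingers and case above 0.5 N and z of case in the frame of rest_deck below 0.012 m and distance between case and rest_deck below 0.03 m and value of joint lid below 0.05 rad and angle between case's own z axis and vertical below 0.9 rad), for 0.1 s.
At the end, for the whole second after the job is handed in: Lid shut within 0.03 rad, driver in the clips (3 mm in height, 4 mm sideways); case at rest and let go on the empty rest, lid up, flat on the deck (3 mm, 0.06 rad), between the ears (6 mm sideways, 0.12 rad), lower end within 10 mm of the lip (value of joint lid below 0.03 rad and z of driver in the frame of case between 0.019 and 0.025 m and y of driver in the frame of case between -0.015 and -0.007 m and angle between the z axis of case and the z axis of rest_deck, either way round below 0.06 rad and angle between the x axis of case and the x axis of rest_deck, either way round below 0.12 rad and angle between case's own z axis and vertical below 0.9 rad and z of case in the frame of rest_deck between -0.003 and 0.003 m and x of case in the frame of rest_deck between -0.004 and 0.01 m and y of case in the frame of rest_deck between -0.006 and 0.006 m and linear speed of case below 0.02 m/s); the robot touches nothing.
It fails at once if another tool in the tray is moved more than 30 mm (distance of any of screwdriver, pliers, tweezers from where it was at the start of the episode above 0.03 m).
It fails at once if the other case, the clock or the parts dish is moved more than 20 mm (distance of any of other_case, clock, dish from where it was at the start of the episode above 0.02 m).
It fails at once if the lid comes open while the case is lifted (height (world z) of case above 0.03 m and value of joint lid above 0.15 rad).
It also fails if it takes over 67 s, if anything falls off the work surface, if the arm or the gripper's body presses on something with over 40 N, if the wrist force passes 120 N, or if a joint passes its speed limit or range.

### The arm

A 6-joint arm with a two-finger parallel gripper is mounted at the origin on the work surface. World frame = base frame: x ahead of the robot, y to its left, z up, the work surface at z = 0. Lengths are in mm, angles in rad, forces in N, time in s.
With the tool pointing down it reaches from about 350 to 875 mm from the base axis. Payload 4.2 kg.
Tool frame: the origin (TCP) lies between the finger pads; the fingertips stand 11 mm ahead of it and the grasp point (between the pads) lies 8 mm behind it; z points along the fingers, y is the line along which they close (so a half turn about z gives the same grasp; the last joint's range is limited). The gripper opens to 87 mm and grips with 3 to 60 N. Pads are 19 mm wide; open, the fingers measure 117 mm over their backs; the gripper's body (75 mm by 190 mm) begins 51 mm behind the grasp point.
Start: joints at [-0.878, 0.385, 0.008, 0, -1.194, -0.259], TCP at [262.713, -567.081, 233.55] pointing down, gripper open.
Joint ranges: [-3.14, 3.14], [-1.21, 2.06], [-1.07, 1.41], [-3.16, 2.05], [-2.99, -0.16], [-3.1, 3.1]. Speed limits (rad/s): [2.79, 2.79, 3.14, 3.14, 3.14, 3.14].

### API

Orientations are given as a unit quaternion [w, x, y, z].
In Python, from station import r gives the robot as it stands.
- The arm moves only by the shell command python3 -m jog 'ROWS' [OPENING]. ROWS is JSON, a list of rows, each an object of numbers: "dx", "dy", "dz": the shift along the tool's x, y, z each as a share of 0.5 m, from -1 to 1; "rx", "ry", "rz": the turn, a rotation vector about the tool's x, y, z each as a share of 0.5 rad, from -1 to 1. In form: [{"dx": .., "dy": .., "dz": .., "rx": .., "ry": .., "rz": ..}, ...]. A call has exactly 5 rows; each row is the pose to reach, as a shift and turn from the pose commanded when the call began, along the tool's axes at that moment; what a row does not reach only later rows make up. A row lasts 1/8 s, in which the tool goes at most 62.5 mm and 10.7 degrees, less where a joint would pass 70% of its speed; a pose out of reach is approached as far as the arm can. A call with a number of a shift or a turn outside -1 to 1 is refused whole. A call with a gripper value outside its range is refused whole. OPENING is the closure in counts, from 0 (fully open) to 255 (shut), set as the call begins (- or left out, the last holds). The fingers move at their own pace and stop on an object; the grip force is fixed at half the most. Time passes only in rows, so rows that repeat a pose let the fingers close, or fill a call up. It gives the time, the measured TCP pose, the force, the opening and the grip force at its end, in the units of the state.
- r.sense(): the state, without advancing time (a new reading comes with each control period).
- r.grab_frame(name): name is "scene" or "side" or "wrist"; returns the picture (384x512x3 uint8, blue, green, red); there is no depth.
- r.camera_model(name): a dict with "fx", "fy", "cx", "cy" (pixels), "k1" (the pictures are not rectified: a ray, as slopes to the right and down, at radius r is drawn at 1 + k1 r^2 times it, then the intrinsics apply), "rvec" (rotation vector, rad) and "tvec" (3), from world to camera coordinates, as OpenCV has them. Camera axes: x right, y down, z forward; pixel columns grow to the right and rows downward; lengths in mm; the calibration is good to about 2 mm. A picture is of the moment at which its call begins: read the wrist's pose just before it. camera_model takes no time and is no camera call; for the wrist camera it gives the pose at the moment of the call.
- r.hand_in(): hands the job in; it is judged then, once.
Trained networks look in the newest picture that a camera, given by its name, has taken for a name from the list of things; names that differ only in an ending like _2 or _b are one class to them, and where a whole thing is asked for, a point or a joint stands for the part that bears it (a point fixed in the world has none). Each returns a list of dicts, best first, with "p" (0 to 1); they miss things now and then, are a little off and sometimes report something else, mostly with a low value. They report only what shows in the picture. A call takes as long as a camera call.
- r.regions_of(camera, query): "pixels" (384x512 bool, what is visible of it) and "point" ([column, row] in pixels, amid what is visible of it).
The state is a dict: "clock": time; "qpos": joint angles; "qvel": joint speeds; "effort": joint torques, N m; "position": TCP position; "tcp_rot": TCP orientation; "contact_force": force on the tool from outside, world axes, zero at the start; "moment": the same for the moment, N m; "finger_gap": opening from 0.0 (shut) to 1.0 (fully open); "gripper_force": force on a finger pad.
Only numpy, scipy, OpenCV 4.12 (cv2) and the standard library are available. Lean on these libraries where they do the work, as an engineer would, in place of code of your own. Each camera call takes 0.05 s, during which the arm holds its last target. There are 200 camera calls.

## Working session

There is one attempt and no reset: what is moved stays moved. The work goes in short steps, Python scripts to look and compute and a shell command to move; the robot and the scene stay as the last step left them, time stands still between calls to the robot, and variables do not carry over. Pictures are saved under pics/ and viewed, at most 10 in all, crops included, and the job is handed in when it is done.

```bash
ls; mkdir -p pics; cat > h.py <<'E'
import numpy as np, cv2
from scipy.spatial.transform import Rotation as R
from station import r
def ray(cam,uv,m=None):
    m=m or r.camera_model(cam)
    x=(uv[0]-m['cx'])/m['fx']; y=(uv[1]-m['cy'])/m['fy']
    rd=np.hypot(x,y); s=rd
    for _ in range(30): s=rd/(1+m['k1']*s*s)
    f=s/rd if rd>0 else 1
    Rm=cv2.Rodrigues(np.array(m['rvec'],float))[0]; t=np.array(m['tvec'],float).ravel()
    d=Rm.T@np.array([x*f,y*f,1.]); return -Rm.T@t, d/np.linalg.norm(d)
def atz(cam,uv,z,m=None):
    o,d=ray(cam,uv,m); return o+d*(z-o[2])/d[2]
def tri(rays):
    A=np.zeros((3,3));b=np.zeros(3)
    for o,d in rays:
        P=np.eye(3)-np.outer(d,d);A+=P;b+=P@o
    X=np.linalg.solve(A,b); return X,[np.linalg.norm((np.eye(3)-np.outer(d,d))@(X-o)) for o,d in rays]
def proj(cam,X,m=None):
    m=m or r.camera_model(cam)
    Rm=cv2.Rodrigues(np.array(m['rvec'],float))[0]; c=Rm@np.asarray(X,float)+np.array(m['tvec'],float).ravel()
    x,y=c[0]/c[2],c[1]/c[2]; k=1+m['k1']*(x*x+y*y)
    return np.array([m['fx']*x*k+m['cx'],m['fy']*y*k+m['cy']])
def rows(Rt,p):
    """target rotation matrix/pos -> shares from current measured pose (commanded approx)"""
    s=r.sense(); q=s['tcp_rot']; Rc=R.from_quat([q[1],q[2],q[3],q[0]])
    d=Rc.inv().apply(np.array(p)-np.array(s['position']))/500
    w=(Rc.inv()*R.from_matrix(Rt)).as_rotvec()/0.5
    return np.round(d,4),np.round(w,4)
E
python3 - <<'E'
from h import *
s=r.sense(); print(s)
for c in('scene','side','wrist'):
    im=r.grab_frame(c); cv2.imwrite(f'pics/{c}0.png',im); m=r.camera_model(c); print(c,m)
    for n in('case','driver','rest_deck','lid','screwdriver','other_case'):
        if c!='wrist':
            print(n,[(round(d['p'],2),d['point'],int(d['pixels'].sum())) for d in r.regions_of(c,n)][:4])
a=cv2.imread('pics/scene0.png');b=cv2.imread('pics/side0.png')
cv2.imwrite('pics/s_up.png',cv2.resize(a,(800,600),interpolation=cv2.INTER_CUBIC))
cv2.imwrite('pics/d_up.png',cv2.resize(b,(800,600),interpolation=cv2.INTER_CUBIC))
E
```

```text
pics
{'clock': 0.0, 'qpos': array([-8.78392967e-01,  3.85540176e-01,  6.63993976e-03, -4.65585672e-04,
       -1.19401929e+00, -2.58617385e-01]), 'qvel': array([ 8.57049388e-04,  8.45047069e-04, -4.57955900e-04, -9.57566406e-05,
       -8.49550671e-04, -1.75107135e-03]), 'effort': array([-1.62549539e-03, -3.90665352e+01,  1.87401026e+01,  4.21983764e+00,
        1.09158049e-02, -1.80742099e-04]), 'position': array([ 262.47050725, -566.58138825,  232.47995811]), 'tcp_rot': array([-2.93623601e-04, -2.15112454e-01,  9.76588684e-01,  1.04287774e-03]), 'contact_force': array([-0.44259175, -0.43735334, -0.31289287]), 'moment': array([ 0.01471447,  0.01001965, -0.00321503]), 'gripper_force': 0.0, 'finger_gap': 0.9969020222251019}
scene {'fx': 413.1345568913629, 'fy': 413.1345568913629, 'cx': 257.38943593557866, 'cy': 193.26514127383305, 'k1': -0.00478502711498095, 'rvec': array([ 1.39680824,  2.07480565, -0.91354869]), 'tvec': array([ 233.81262979, -337.95157508, 1465.10306634])}
case [(0.63, [268.5, 172.4], 1407)]
driver [(0.48, [153.6, 148.8], 144)]
rest_deck [(0.56, [414.5, 193.3], 273)]
[... 244 characters left out ...]
81503131647, 'k1': -0.1482845716164609, 'rvec': array([ 2.08214463, -0.76522003,  0.39586399]), 'tvec': array([-506.21721366,  293.70016446,  980.97148457])}
case [(0.82, [213.8, 230.2], 1994), (0.67, [257.7, 273.6], 408)]
driver []
rest_deck [(0.89, [147.5, 172.1], 499), (0.6, [175.1, 185.6], 1100)]
lid [(0.82, [209.5, 222.5], 1083)]
screwdriver [(0.66, [275.5, 297.7], 91)]
other_case [(0.86, [173.4, 182.4], 1109), (0.46, [145.5, 169.2], 561)]
wrist {'fx': 309.8794433911957, 'fy': 309.8794433911957, 'cx': 246.28757307178248, 'cy': 192.83078002002273, 'k1': 0.007504417495265682, 'rvec': array([-1.59936124, -2.5043414 , -0.35078903]), 'tvec': array([623.65945731, -32.01773412, 391.91526168])}
```

View pics/s_up.png

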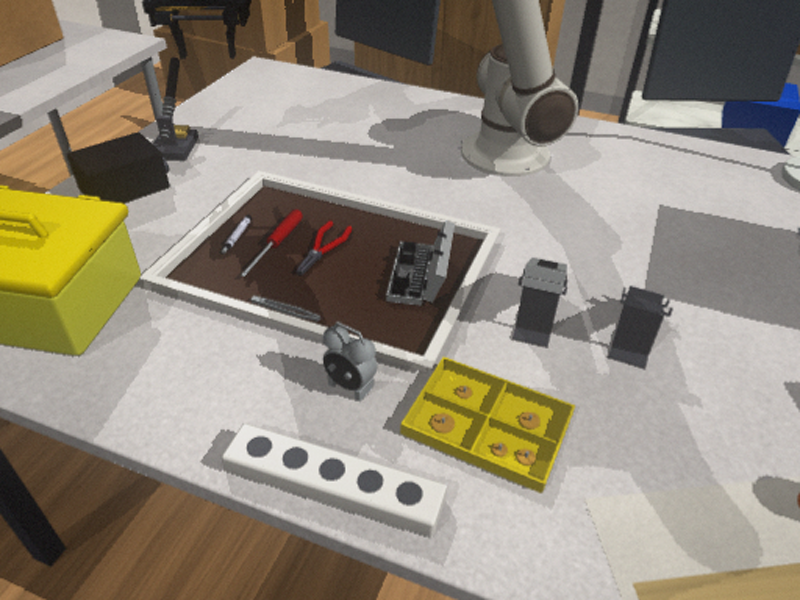

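View pics/d_up.png

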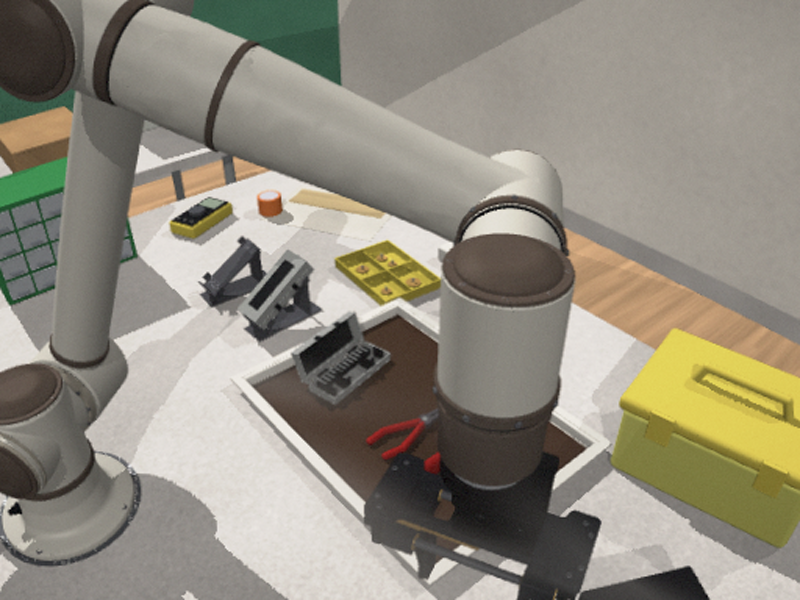

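```bash
python3 - <<'E'
from h import *
k=.64
for n,uv,z in [('drv1',(249,220),13),('drv2',(224,250),13),('sd tip',(243,274),10),('sd end',(298,213),15),('case fl far',(388,300),22),('case front near',(402,243),22),('case hinge far bottom',(428,303),22),('lidtop near',(447,224),80),('lidtop far',(438,300),80),('empty rest top L',(625,289),95),('empty top R',(668,296),95),('bot L',(612,358),0),('bot R',(645,365),0),('trayTL',(262,175),22),('trayTR',(497,232),22),('BL',(145,277),22),('BR',(430,360),22),('clock',(350,390),0),('othercase top',(545,265),100)]:
    print(n,atz('scene',np.array(uv)*k,z).round())
for n,uv,z in [('caseFL',(328,403),22),('caseFR',(390,355),22),('lidtopL',(293,354),80),('lidtopR',(355,313),80),('rest tl',(245,238),100),('rest low',(205,290),25),('rest low2',(222,302),25),('clockless other low',(258,333),25)]:
    print('side',n,atz('side',np.array(uv)*k,z).round())
print(ray('scene',(0,0))[0],ray('side',(0,0))[0])
E
```

```text
drv1 [ 472. -378.   13.]
drv2 [ 570. -369.   13.]
sd tip [ 613. -304.   10.]
sd end [ 417. -302.   15.]
case fl far [591. -43.  22.]
case front near [437. -79.  22.]
case hinge far bottom [572.  20.  22.]
lidtop near [429.  -0.  80.]
lidtop far [622.  51.  80.]
empty rest top L [506. 306.  95.]
empty top R [497. 368.  95.]
bot L [558. 317.   0.]
bot R [553. 365.   0.]
trayTL [ 332. -432.   22.]
trayTR [336.  70.  22.]
BL [ 695. -440.   22.]
BR [690.  65.  22.]
clock [770. -28.   0.]
othercase top [502. 183. 100.]
side caseFL [418. -88.  22.]
side caseFR [574. -58.  22.]
side lidtopL [409.  -8.  80.]
side lidtopR [557.  19.  80.]
side rest tl [525. 354. 100.]
side rest low [414. 343.  25.]
side rest low2 [421. 282.  25.]
side clockless other low [424. 147.  25.]
[1317.02909594  255.18194914  718.13866435] [ -22.39052406 -805.94852989  809.17633379]
```

```bash
cat >> h.py <<'E'
def down(psi,tilt=None):
    """tool z down, tool y at world heading psi+90deg (psi = heading of object's x; tool x = -obj x)"""
    y=np.array([-np.sin(psi),np.cos(psi),0]);z=np.array([0,0,-1.]);x=np.cross(y,z)
    return np.array([x,y,z]).T
def pose():
    s=r.sense();q=s['tcp_rot'];return np.array(s['position']),R.from_quat([q[1],q[2],q[3],q[0]])
E
python3 - <<'E'
from h import *
p,q=pose(); o,d=ray('wrist',(256,192)); print('cam in tool',q.inv().apply(o-p),q.inv().apply(d))
print(rows(down(0),[520,-372,230]))
print('rowdir',q.inv().apply(ray('wrist',(256,292))[1]))
E
```

```text
cam in tool [  76.73840034    1.28367502 -152.02899033] [-0.27201644  0.03147082  0.96177785]
(array([-0.6309,  0.1377,  0.0072]), array([-1.000e-04,  1.000e-04,  8.676e-01]))
rowdir [-0.5542914   0.03003921  0.83178043]
```

```bash
python3 -m jog '[{"dx":-0.62,"dy":0.137,"dz":0.02,"rz":0.868},{"dx":-0.62,"dy":0.137,"dz":0.02,"rz":0.868},{"dx":-0.62,"dy":0.137,"dz":0.02,"rz":0.868},{"dx":-0.62,"dy":0.137,"dz":0.02,"rz":0.868},{"dx":-0.62,"dy":0.137,"dz":0.02,"rz":0.868}]' 0
python3 - <<'E'
from h import *
print(r.sense()['position'],r.sense()['qvel'].round(2))
for c in('scene','side','wrist'):
    m=r.camera_model(c); im=r.grab_frame(c); cv2.imwrite(f'pics/{c}1.png',im)
    for n in('case','driver','rest_deck','lid','screwdriver'):
        for d in r.regions_of(c,n)[:2]:
            px=d['pixels']; pts=np.argwhere(px)[:,::-1].astype(np.float32)
            rc=cv2.minAreaRect(pts); print(c,n,round(d['p'],2),d['point'],len(pts),np.round(cv2.boxPoints(rc)).astype(int).tolist())
            np.save(f'pics/m_{c}_{n}.npy',px) if d is r.regions_of else None
            if n=='driver': bx=cv2.boxPoints(rc); print([atz(c,b,13.5,m).round(1).tolist() for b in bx])
a=cv2.imread('pics/wrist1.png');cv2.imwrite('pics/w1up.png',cv2.resize(a,(800,600),interpolation=cv2.INTER_CUBIC))
E
```

```text
[ 262.72150227 -567.07063014  233.60929695] [ 0. -0.  0. -0.  0. -0.]
scene case 0.88 [269.3, 173.3] 1472 [[245, 193], [254, 136], [291, 142], [281, 199]]
scene driver 0.64 [151.4, 148.8] 126 [[141, 158], [158, 137], [162, 140], [145, 161]]
[[566.0, -381.0, 13.5], [457.6, -391.7, 13.5], [468.1, -371.4, 13.5], [574.8, -362.0, 13.5]]
scene rest_deck 0.6 [414.3, 190.9] 361 [[396, 193], [400, 181], [431, 191], [427, 204]]
scene rest_deck 0.56 [272.4, 172.1] 1428 [[246, 192], [260, 135], [293, 143], [279, 200]]
scene lid 0.97 [279.0, 168.4] 495 [[270, 191], [280, 140], [292, 142], [282, 194]]
scene screwdriver 0.62 [181.6, 150.7] 307 [[151, 171], [189, 133], [195, 139], [157, 177]]
side case 0.88 [214.1, 229.9] 2046 [[181, 230], [221, 195], [250, 229], [210, 263]]
side case 0.34 [242.9, 266.2] 9427 [[146, 245], [251, 142], [391, 284], [286, 386]]
side rest_deck 0.66 [145.2, 168.6] 509 [[126, 181], [156, 150], [167, 161], [138, 192]]
side lid 0.82 [207.6, 224.2] 1084 [[181, 229], [223, 196], [237, 214], [195, 247]]
side screwdriver 0.51 [275.6, 298.5] 89 [[272, 290], [280, 290], [280, 302], [272, 302]]validation failed for argument at $[0]...
```

View pics/w1up.png

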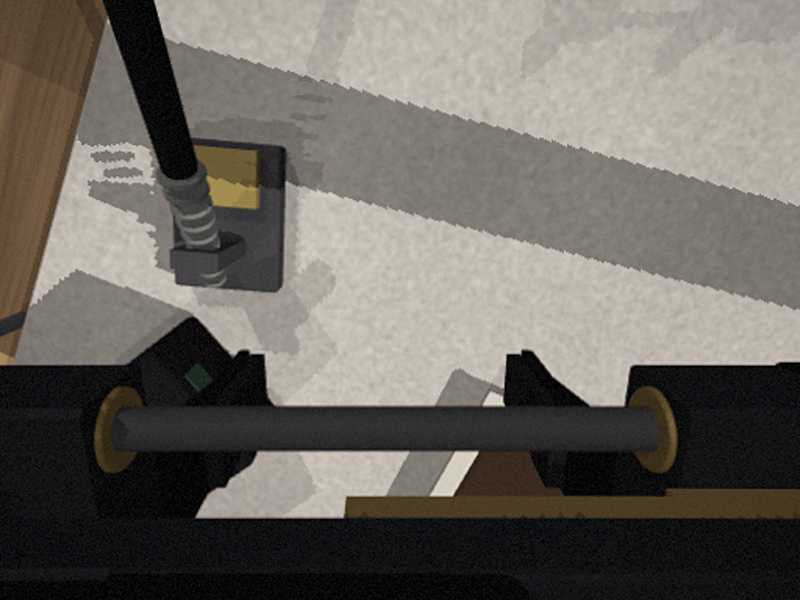

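```bash
python3 -m jog '[{"dx":-0.61,"dy":0.14,"dz":0.02,"rx":0,"ry":0,"rz":0.868},{"dx":-0.61,"dy":0.14,"dz":0.02,"rx":0,"ry":0,"rz":0.868},{"dx":-0.61,"dy":0.14,"dz":0.02,"rx":0,"ry":0,"rz":0.868},{"dx":-0.61,"dy":0.14,"dz":0.02,"rx":0,"ry":0,"rz":0.868},{"dx":-0.61,"dy":0.14,"dz":0.02,"rx":0,"ry":0,"rz":0.868}]' 0
python3 - <<'E'
from h import *
print(r.sense()['qvel'].round(2))
print(pose()[0],rows(down(0),[565,-372,230]))
E
```

```text
clock: 2.28
position: [505.5, -378.7, 224.0]
tcp_rot: [0.0, 0.0, 1.0, -0.0]
contact_force: [0.8, -0.2, -0.9]
finger_gap: 0.997
gripper_force: 0.0
[ 0.73  0.2   0.27  0.   -0.06 -0.73]
[ 505.46911537 -378.71058812  224.016463  ] (array([-0.1191,  0.0134, -0.0119]), array([-0.0008,  0.0009, -0.0002]))
```

```bash
python3 -m jog '[{"dx":-0.1,"dy":0.01,"dz":-0.01,"rx":0,"ry":0,"rz":0},{"dx":-0.1,"dy":0.01,"dz":-0.01,"rx":0,"ry":0,"rz":0},{"dx":-0.1,"dy":0.01,"dz":-0.01,"rx":0,"ry":0,"rz":0},{"dx":-0.1,"dy":0.01,"dz":-0.01,"rx":0,"ry":0,"rz":0},{"dx":-0.1,"dy":0.01,"dz":-0.01,"rx":0,"ry":0,"rz":0}]' 0
cat >> h.py <<'E'
def look(c,names,tag):
    m=r.camera_model(c); im=r.grab_frame(c); cv2.imwrite(f'pics/{tag}.png',im); out={}
    for n in names:
        L=r.regions_of(c,n)
        if L: out[n]=L[0]['pixels']; print(c,n,[(round(d['p'],2),d['point'],int(d['pixels'].sum())) for d in L[:3]])
    return m,im,out
def rect(px):
    rc=cv2.minAreaRect(np.argwhere(px)[:,::-1].astype(np.float32)); return cv2.boxPoints(rc)
E
python3 - <<'E'
from h import *
print(pose()[0],r.sense()['qvel'].round(3))
m,im,o=look('wrist',['driver'],'w2')
if 'driver' in o:
    b=rect(o['driver']); print(b.round(1).tolist()); print([atz('wrist',x,13.5,m).round(1).tolist() for x in b])
cv2.imwrite('pics/w2up.png',cv2.resize(im,(800,600),interpolation=cv2.INTER_CUBIC))
E
```

```text
clock: 2.9
position: [553.0, -375.7, 229.2]
tcp_rot: [0.0, 0.001, 1.0, -0.0]
contact_force: [-0.4, 0.3, 0.4]
finger_gap: 0.999
gripper_force: 0.0
[ 553.00493626 -375.69386816  229.19339132] [ 0.004  0.002  0.005 -0.001 -0.     0.001]
wrist driver [(0.96, [246.2, 136.0], 1022)]
[[235.3000030517578, 92.5], [247.0, 90.9000015258789], [259.8999938964844, 186.3000030517578], [248.1999969482422, 187.89999389648438]]
[[463.2, -387.5, 13.5], [461.5, -374.2, 13.5], [572.7, -358.4, 13.5], [574.7, -372.9, 13.5]]
```

View pics/w2up.png

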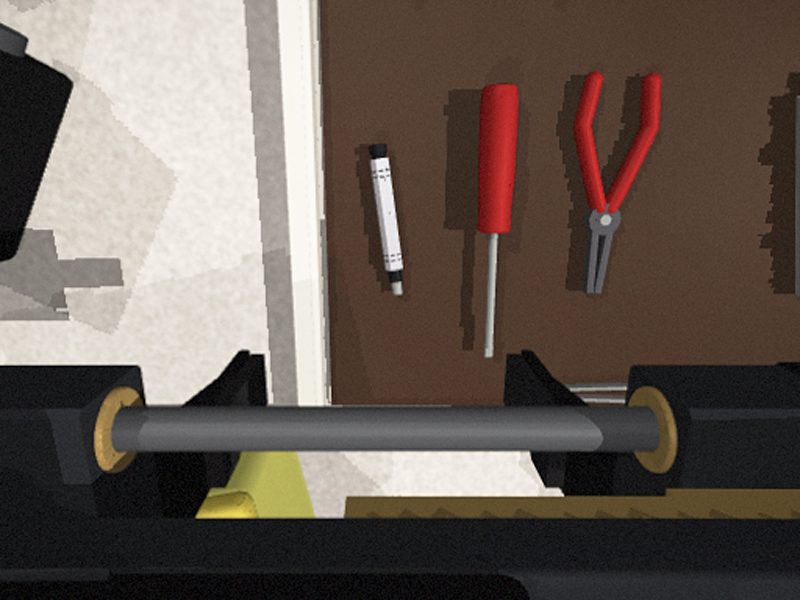

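```bash
python3 - <<'E'
from h import *
m=r.camera_model('wrist')
print(tri([ray('wrist',(247.6,139.4),m),ray('scene',(151.5,149))]))
print(rows(down(.1365),[518,-373.2,55]))
p,q=pose();print(q.as_matrix().round(3))
E
```

```text
(array([ 516.822312  , -374.62680543,   13.79770049]), [np.float64(1.499027246153985), np.float64(1.4990272461539758)])
(array([0.0707, 0.0047, 0.3483]), array([-0.0003,  0.0006, -0.2754]))
[[-1.     0.001  0.   ]
 [ 0.001  1.    -0.   ]
 [-0.    -0.    -1.   ]]
```

```bash
python3 -m jog '[{"dx":0.071,"dy":0.005,"dz":0.1,"rx":0,"ry":0,"rz":-0.275},{"dx":0.071,"dy":0.005,"dz":0.22,"rx":0,"ry":0,"rz":-0.275},{"dx":0.071,"dy":0.005,"dz":0.335,"rx":0,"ry":0,"rz":-0.275},{"dx":0.071,"dy":0.005,"dz":0.348,"rx":0,"ry":0,"rz":-0.275},{"dx":0.071,"dy":0.005,"dz":0.348,"rx":0,"ry":0,"rz":-0.275}]' 108
python3 -c "
from h import *
print(r.sense()['qvel'].round(2));print(rows(down(.1365),[518,-373.2,19.5]))"
```

```text
clock: 3.62
position: [519.5, -373.4, 56.2]
tcp_rot: [0.001, -0.069, 0.998, -0.001]
contact_force: [0.9, 0.1, 0.7]
finger_gap: 0.596
gripper_force: 0.0
[ 0.   -0.03  0.03  0.    0.   -0.  ]
(array([0.003 , 0.0008, 0.0734]), array([-0.0034,  0.0025,  0.0029]))
```

```bash
python3 -m jog '[{"dx":0.002,"dy":0.001,"dz":0.04,"rx":0,"ry":0,"rz":0},{"dx":0.002,"dy":0.001,"dz":0.072,"rx":0,"ry":0,"rz":0},{"dx":0.002,"dy":0.001,"dz":0.072,"rx":0,"ry":0,"rz":0},{"dx":0.002,"dy":0.001,"dz":0.072,"rx":0,"ry":0,"rz":0},{"dx":0.002,"dy":0.001,"dz":0.072,"rx":0,"ry":0,"rz":0}]' 108
python3 -m jog '[{"dx":0,"dy":0,"dz":0,"rx":0,"ry":0,"rz":0},{"dx":0,"dy":0,"dz":0,"rx":0,"ry":0,"rz":0},{"dx":0,"dy":0,"dz":0,"rx":0,"ry":0,"rz":0},{"dx":0,"dy":0,"dz":0,"rx":0,"ry":0,"rz":0},{"dx":0,"dy":0,"dz":0,"rx":0,"ry":0,"rz":0}]' 255
```

```text
clock: 4.25
position: [517.9, -372.4, 19.7]
tcp_rot: [0.001, -0.069, 0.998, -0.0]
contact_force: [-0.1, 1.0, -0.1]
finger_gap: 0.58
gripper_force: 0.0
clock: 4.88
position: [517.5, -372.2, 18.8]
tcp_rot: [0.0, -0.069, 0.998, -0.0]
contact_force: [1.4, -0.4, -0.1]
finger_gap: 0.141
gripper_force: 30.0
```

```bash
python3 -m jog '[{"dx":0,"dy":0,"dz":-0.1,"rx":0,"ry":0,"rz":0},{"dx":0,"dy":0,"dz":-0.22,"rx":0,"ry":0,"rz":0},{"dx":0,"dy":0,"dz":-0.34,"rx":0,"ry":0,"rz":0},{"dx":-0.02,"dy":0.06,"dz":-0.42,"rx":0,"ry":0,"rz":0.1},{"dx":-0.05,"dy":0.18,"dz":-0.42,"rx":0,"ry":0,"rz":0.27}]' 255
python3 -c "
from h import *
print(rows(down(0),[570,-140,230]))"
```

```text
clock: 5.5
position: [531.7, -280.7, 232.9]
tcp_rot: [0.004, 0.002, 1.0, -0.001]
contact_force: [0.6, 1.2, -0.6]
finger_gap: 0.145
gripper_force: 30.0
(array([-0.0755,  0.2816,  0.0057]), array([-0.006 ,  0.0169, -0.0068]))
```

```bash
python3 -m jog '[{"dx":-0.06,"dy":0.12,"dz":0,"rx":0,"ry":0,"rz":0},{"dx":-0.07,"dy":0.23,"dz":0,"rx":0,"ry":0,"rz":0},{"dx":-0.07,"dy":0.26,"dz":0,"rx":0,"ry":0,"rz":0},{"dx":-0.07,"dy":0.26,"dz":0,"rx":0,"ry":0,"rz":0},{"dx":-0.07,"dy":0.26,"dz":0,"rx":0,"ry":0,"rz":0}]' 255
python3 - <<'E'
from h import *
print(pose()[0],r.sense()['qvel'].round(3))
m,im,o=look('wrist',['case','lid','driver','driver_seat'],'w3')
for n in o:
    b=rect(o[n]); print(n,b.round(1).tolist()); print([atz('wrist',x,22,m).round(1).tolist() for x in b])
import pickle; pickle.dump(m,open('m3.pkl','wb'))
cv2.imwrite('pics/w3up.png',cv2.resize(im,(800,600),interpolation=cv2.INTER_CUBIC))
E
```

```text
clock: 6.12
position: [564.3, -150.7, 228.7]
tcp_rot: [-0.0, -0.001, 1.0, -0.0]
contact_force: [-0.3, -0.6, -0.3]
finger_gap: 0.141
gripper_force: 30.0
[ 564.3408254  -150.66975196  228.72975065] [-0.012  0.003  0.003 -0.001 -0.    -0.002]
wrist case [(0.58, [378.9, 102.8], 17037)]
wrist lid [(0.82, [406.5, 97.4], 8868), (0.51, [438.9, 307.0], 3622)]
wrist driver [(0.69, [245.8, 216.4], 3288)]
wrist driver_seat [(0.96, [376.7, 103.4], 16896)]
case [[304.8999938964844, 21.100000381469727], [428.8999938964844, 13.600000381469727], [438.8999938964844, 178.1999969482422], [314.8999938964844, 185.6999969482422]]
[[404.3, -89.5, 22.0], [397.6, 37.5, 22.0], [571.3, 78.0, 22.0], [580.7, -68.0, 22.0]]
lid [[366.5, 16.799999237060547], [429.0, 13.800000190734863], [436.8999938964844, 178.5], [374.3999938964844, 181.5]]
[[400.4, -26.2, 22.0], [397.8, 37.7, 22.0], [571.6, 75.7, 22.0], [575.4, 2.3, 22.0]]
driver [[234.0, 148.0], [259.0, 148.0], [259.0, 316.0], [234.0, 316.0]]
[[535.8, -164.4, 22.0], [535.7, -135.5, 22.0], [763.4, -132.6, 22.0], [763.4, -166.5, 22.0]]
driver_seat [[306.0, 20.600000381469727], [428.8999938964844, 13.600000381469727], [438.29998779296875, 178.3000030517578], [315.3999938964844, 185.3000030517578]]
[[403.9, -88.4, 22.0], [397.6, 37.6, 22.0], [571.4, 77.4, 22.0], [580.2, -67.4, 22.0]]
```

View pics/w3up.png

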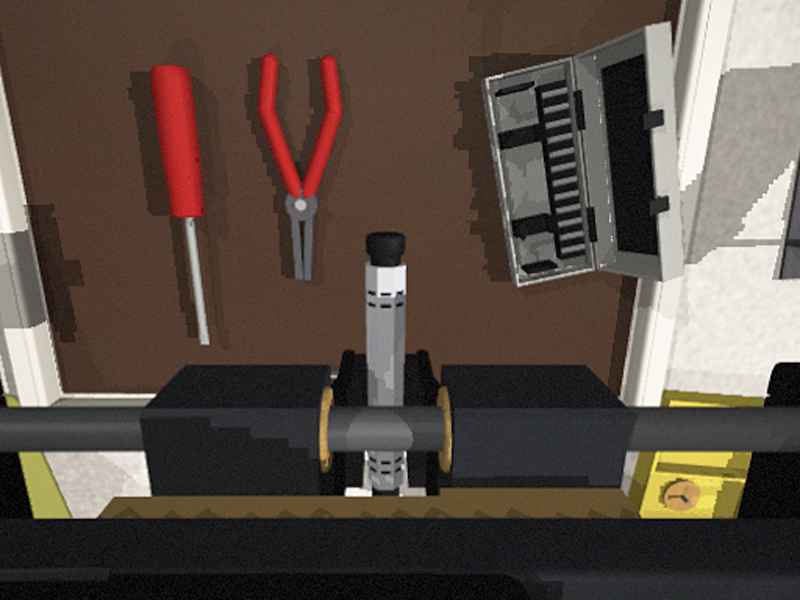

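```bash
cat > fit.py <<'E'
from h import *
import pickle
from scipy.optimize import least_squares
m=pickle.load(open('m3.pkl','rb')); im=cv2.imread('pics/w3.png'); g=cv2.cvtColor(im,cv2.COLOR_BGR2GRAY)
names=['fn','ff','rf','rn','lof','lon']
pts=np.array([(483,80),(519,286),(595,268),(570,58),(683,272),(669,22)],np.float32)*.64
sp=cv2.cornerSubPix(g,pts.copy().reshape(-1,1,2),(4,4),(-1,-1),(3,50,.01)).reshape(-1,2)
print(np.c_[pts,sp].round(1).tolist())
def loc(th):
    c,s=np.cos(th),np.sin(th)
    lo=lambda x:(x,30-60*c+18*s,15+60*s+18*c)
    return np.array([(-75,-30,15),(75,-30,15),(75,30,15),(-75,30,15),lo(75),lo(-75)],float)
def world(v,L):
    x,y,psi=v[:3];z=v[4] if len(v)>4 else 7
    return L@R.from_euler('z',psi).as_matrix().T+[x,y,z]
def res(v,P): return np.concatenate([proj('wrist',X,m)-p for X,p in zip(world(v,loc(v[3])),P)])
for P in (pts,sp):
  for v0 in ([500,-35,.2,1.9],[500,-35,.2,1.9,7]):
    s=least_squares(res,v0,args=(P,),loss='soft_l1'); print(s.x.round(4),res(s.x,P).round(1).reshape(-1,2).tolist())
E
python3 fit.py; python3 - <<'E'
from h import *
import pickle
m=pickle.load(open('m3.pkl','rb'))
for uv in [(519,137),(535,223)]: print('clip',atz('wrist',np.array(uv)*.64,30,m).round(1))
for uv in [(653,118),(660,205)]: print('catch',uv)
E
```

```text
[[309.1000061035156, 51.20000076293945, 310.70001220703125, 49.599998474121094], [332.20001220703125, 183.0, 331.29998779296875, 182.6999969482422], [380.79998779296875, 171.5, 381.70001220703125, 170.89999389648438], [364.79998779296875, 37.099998474121094, 364.5, 36.29999923706055], [437.1000061035156, 174.10000610351562, 438.6000061035156, 175.3000030517578], [428.20001220703125, 14.100000381469727, 428.20001220703125, 14.100000381469727]]
[ 4.985459e+02 -3.742420e+01  2.334000e-01  1.901200e+00] [[-0.4, -0.4], [-1.4, 0.9], [0.4, 1.1], [0.3, -0.8], [1.3, 1.0], [-0.4, -0.6]]
[ 4.983409e+02 -3.606320e+01  2.326000e-01  1.913900e+00  3.164300e+00] [[0.2, -0.1], [-1.1, -0.1], [0.2, 0.2], [0.4, -0.2], [0.7, -0.2], [-0.7, 0.3]]
[ 4.979832e+02 -3.666420e+01  2.299000e-01  1.878500e+00] [[-1.0, 0.4], [-0.0, 0.7], [0.0, 1.4], [1.7, -0.6], [-0.3, -0.1], [0.1, -1.1]]
[ 4.978684e+02 -3.567480e+01  2.289000e-01  1.888700e+00  4.380100e+00] [[-0.5, 0.7], [0.2, 0.1], [-0.1, 0.9], [1.8, -0.2], [-0.6, -0.9], [0.1, -0.4]]
clip [470.  -58.2  30. ]
clip [528.6 -42.1  30. ]
catch (653, 118)
catch (660, 205)
```

```bash
python3 -m jog '[{"dx":-0.038,"dy":0.114,"dz":0.1,"rx":0,"ry":0,"rz":-0.3},{"dx":-0.038,"dy":0.114,"dz":0.177,"rx":0,"ry":0,"rz":-0.462},{"dx":-0.038,"dy":0.114,"dz":0.177,"rx":0,"ry":0,"rz":-0.462},{"dx":-0.038,"dy":0.114,"dz":0.177,"rx":0,"ry":0,"rz":-0.462},{"dx":-0.038,"dy":0.114,"dz":0.177,"rx":0,"ry":0,"rz":-0.462}]' 255
python3 - <<'E'
from h import *
print(pose()[0],r.sense()['qvel'].round(3))
m,im,o=look('wrist',['driver'],'w4')
b=rect(o['driver']); print('drv',b.round(1).tolist()); 
import pickle; pickle.dump(m,open('m4.pkl','wb'))
x0=250;c=im[0:300,x0-20:512]; print(c.shape)
cv2.imwrite('pics/w4up.png',cv2.resize(c,None,fx=2,fy=2,interpolation=cv2.INTER_CUBIC))
E
```

```text
clock: 7.0
position: [584.7, -93.3, 142.8]
tcp_rot: [0.002, -0.116, 0.993, -0.0]
contact_force: [-0.0, -0.0, -0.4]
finger_gap: 0.142
gripper_force: 30.0
[584.7285389  -93.30102509 142.77151134] [ 0.002 -0.003 -0.009 -0.004  0.003  0.002]
wrist driver [(0.79, [246.4, 212.9], 3308)]
drv [[234.0, 148.0], [259.0, 148.0], [259.0, 317.0], [234.0, 317.0]]
(300, 282, 3)
```

View pics/w4up.png

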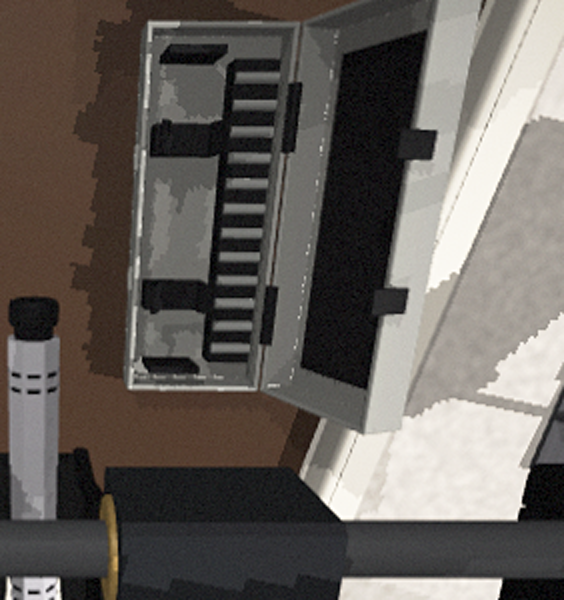

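```bash
cat > fit2.py <<'E'
from h import *
import pickle
from scipy.optimize import least_squares
m3=pickle.load(open('m3.pkl','rb'));m4=pickle.load(open('m4.pkl','rb'))
P3=np.array([(483,80),(519,286),(595,268),(570,58),(683,272),(669,22)])*.64
P4=np.array([(148,22),(127,390),(260,391),(300,23),(402,430),(362,433)])/2+[230,0]
L=lambda th:np.array([(-75,-30,15),(75,-30,15),(75,30,15),(-75,30,15)]+[(x,30-60*np.cos(th)+d*np.sin(th),15+60*np.sin(th)+d*np.cos(th)) for x,d in((75,18),(-75,18),(75,0))])
def world(v,L): return L@R.from_euler('z',v[2]).as_matrix().T+[v[0],v[1],v[4]]
def res(v,mode):
    W=world(v,L(v[3])); o=[]
    if mode&1: o+=[proj('wrist',W[i],m3)-p for i,p in zip((0,1,2,3,4,5),P3)]
    if mode&2: o+=[proj('wrist',W[i],m4)-p for i,p in zip((0,1,2,3,4,6),P4)]
    return np.concatenate(o)
for mode in(1,2,3):
    s=least_squares(res,[498,-36,.23,1.9,7],args=(mode,),loss='soft_l1'); print(mode,s.x.round(3),s.fun.round(1).reshape(-1,2).tolist())
v=s.x
# driver as held: cap end / axis in tool frame at plane of tool z=+5.3
from scipy.spatial.transform import Rotation
p,q=pose()
def drv(uv,zt):
    o,d=ray('wrist',uv,m4); o=q.inv().apply(o-p); d=q.inv().apply(d); return o+d*(zt-o[2])/d[2]
print('cap top',drv(np.array([34,300])/2+[230,0],5.3),'edges low',drv(np.array([9,450])/2+[230,0],5.3),drv(np.array([57,450])/2+[230,0],5.3))
seat=R.from_euler('z',v[2]).apply([0,-11,22])+[v[0],v[1],v[4]]; print('seat',seat)
E
python3 fit2.py
```

```text
1 [ 4.98341e+02 -3.60630e+01  2.33000e-01  1.91400e+00  3.16400e+00] [[0.2, -0.1], [-1.1, -0.1], [0.2, 0.2], [0.4, -0.2], [0.7, -0.2], [-0.7, 0.3]]
2 [ 4.98078e+02 -3.63660e+01  2.28000e-01  1.88200e+00  6.21100e+00] [[-0.4, 0.1], [0.8, -0.2], [-0.4, -0.4], [0.4, -0.2], [-0.6, -0.2], [0.4, 0.8]]
3 [ 4.98187e+02 -3.63510e+01  2.30000e-01  1.88600e+00  5.41200e+00] [[0.6, -0.7], [-1.1, 0.2], [0.6, 0.6], [1.1, -0.8], [0.8, 0.9], [-0.3, -0.3], [-0.8, 0.7], [0.8, -0.2], [-0.6, -0.6], [-0.3, 0.2], [-0.8, -0.6], [0.4, 0.4]]
cap top [54.13245958  1.05783799  5.3       ] edges low [13.14881927 -5.7380249   5.3       ] [13.15285199  7.3681385   5.3       ]
seat [500.69102498 -47.06234679  27.41221434]
```

```bash
python3 -c "
from h import *
print(rows(down(.229),[498.6,-48.4,70]))"
```

```text
(array([0.1466, 0.1265, 0.1439]), array([-0.0013,  0.0069,  0.0062]))
```

```bash
python3 -m jog '[{"dx":0.08,"dy":0.06,"dz":0,"rx":0,"ry":0.005,"rz":0.006},{"dx":0.146,"dy":0.126,"dz":0.04,"rx":0,"ry":0.005,"rz":0.006},{"dx":0.146,"dy":0.126,"dz":0.12,"rx":0,"ry":0.005,"rz":0.006},{"dx":0.146,"dy":0.126,"dz":0.144,"rx":0,"ry":0.005,"rz":0.006},{"dx":0.146,"dy":0.126,"dz":0.144,"rx":0,"ry":0.005,"rz":0.006}]' 255
python3 -c "
from h import *
print(r.sense()['qvel'].round(2));print(rows(down(.229),[498.6,-48.4,35.3]))"
```

```text
clock: 7.72
position: [498.5, -48.4, 68.5]
tcp_rot: [-0.001, -0.115, 0.993, -0.0]
contact_force: [-0.1, 0.4, 0.0]
finger_gap: 0.144
gripper_force: 30.0
[-0.   -0.02  0.03  0.01 -0.   -0.  ]
(array([-0.0003, -0.0001,  0.0664]), array([-0.0007, -0.0053,  0.002 ]))
```

```bash
python3 -m jog '[{"dx":0,"dy":0,"dz":0.025,"rx":0,"ry":0,"rz":0},{"dx":0,"dy":0,"dz":0.045,"rx":0,"ry":0,"rz":0},{"dx":0,"dy":0,"dz":0.06,"rx":0,"ry":0,"rz":0},{"dx":0,"dy":0,"dz":0.066,"rx":0,"ry":0,"rz":0},{"dx":0,"dy":0,"dz":0.066,"rx":0,"ry":0,"rz":0}]' 255
python3 - <<'E'
from h import *
print(pose()[0])
m,im,o=look('wrist',[],'w5')
c=im[0:300,130:450]
cv2.imwrite('pics/w5up.png',cv2.resize(c,None,fx=2,fy=2,interpolation=cv2.INTER_CUBIC))
E
```

```text
clock: 8.35
position: [497.8, -48.2, 35.1]
tcp_rot: [-0.001, -0.115, 0.993, -0.0]
contact_force: [0.5, 0.2, 0.4]
finger_gap: 0.146
gripper_force: 30.0
[497.75286206 -48.1508388   35.11094984]
```

View pics/w5up.png

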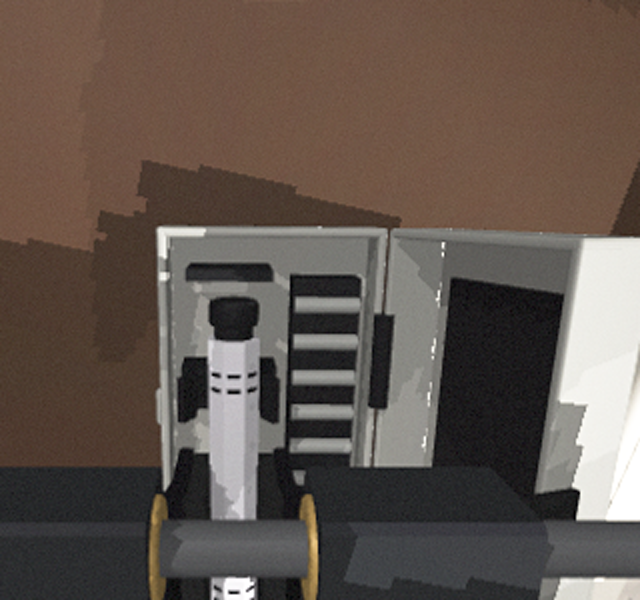

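```bash
python3 -m jog '[{"dx":0,"dy":0,"dz":0,"rx":0,"ry":0,"rz":0},{"dx":0,"dy":0,"dz":0,"rx":0,"ry":0,"rz":0},{"dx":0,"dy":0,"dz":0,"rx":0,"ry":0,"rz":0},{"dx":0,"dy":0,"dz":0,"rx":0,"ry":0,"rz":0},{"dx":0,"dy":0,"dz":0,"rx":0,"ry":0,"rz":0}]' 185
python3 -m jog '[{"dx":0,"dy":0,"dz":-0.02,"rx":0,"ry":0,"rz":0},{"dx":0,"dy":0,"dz":-0.1,"rx":0,"ry":0,"rz":0},{"dx":0,"dy":0,"dz":-0.2,"rx":0,"ry":0,"rz":0},{"dx":-0.1,"dy":0,"dz":-0.25,"rx":0,"ry":0,"rz":0},{"dx":-0.14,"dy":0,"dz":-0.25,"rx":0,"ry":0,"rz":0}]' 185
python3 -m jog '[{"dx":-0.02,"dy":0,"dz":0,"rx":0,"ry":0,"rz":0},{"dx":-0.02,"dy":0,"dz":0,"rx":0,"ry":0,"rz":0},{"dx":-0.02,"dy":0,"dz":0,"rx":0,"ry":0,"rz":0},{"dx":-0.02,"dy":0,"dz":0,"rx":0,"ry":0,"rz":0},{"dx":-0.02,"dy":0,"dz":0,"rx":0,"ry":0,"rz":0}]' 255
python3 - <<'E'
from h import *
import pickle
print(pose()[0])
m,im,o=look('wrist',['driver','case'],'w6'); pickle.dump(m,open('m6.pkl','wb'))
for n in o:
    b=rect(o[n]); print(n,b.round(1).tolist(),[atz('wrist',x,29,m).round(1).tolist() for x in b])
cv2.imwrite('pics/w6up.png',cv2.resize(im[0:250,130:450],None,fx=2.4,fy=2.4,interpolation=cv2.INTER_CUBIC))
E
```

```text
clock: 9.02
position: [497.8, -48.1, 35.3]
tcp_rot: [-0.001, -0.115, 0.993, -0.0]
contact_force: [0.6, -0.1, 0.6]
finger_gap: 0.274
gripper_force: 0.0
clock: 9.65
position: [569.9, -31.4, 164.2]
tcp_rot: [0.003, -0.115, 0.993, -0.0]
contact_force: [-0.6, 0.1, -0.9]
finger_gap: 0.277
gripper_force: 0.0
clock: 10.28
position: [575.6, -29.9, 160.2]
tcp_rot: [-0.001, -0.115, 0.993, -0.0]
contact_force: [-1.3, 0.2, 0.3]
finger_gap: 0.005
gripper_force: 0.0
[575.60724006 -29.91237687 160.17302227]
wrist driver [(0.61, [244.9, 93.9], 2038), (0.49, [63.0, 57.3], 3771)]
wrist case [(0.79, [293.4, 95.7], 21229), (0.29, [245.3, 93.7], 1762)]
driver [[238.0, 31.0], [255.0, 31.0], [255.0, 166.0], [238.0, 166.0]] [[445.1, -66.5, 29.0], [441.9, -52.9, 29.0], [551.8, -26.2, 29.0], [555.4, -41.5, 29.0]]
case [[222.0, 203.0], [222.0, 0.0], [357.0, 0.0], [357.0, 203.0]] [[594.1, -48.5, 29.0], [426.1, -84.1, 29.0], [401.3, 21.8, 29.0], [564.5, 77.5, 29.0]]
```

View pics/w6up.png

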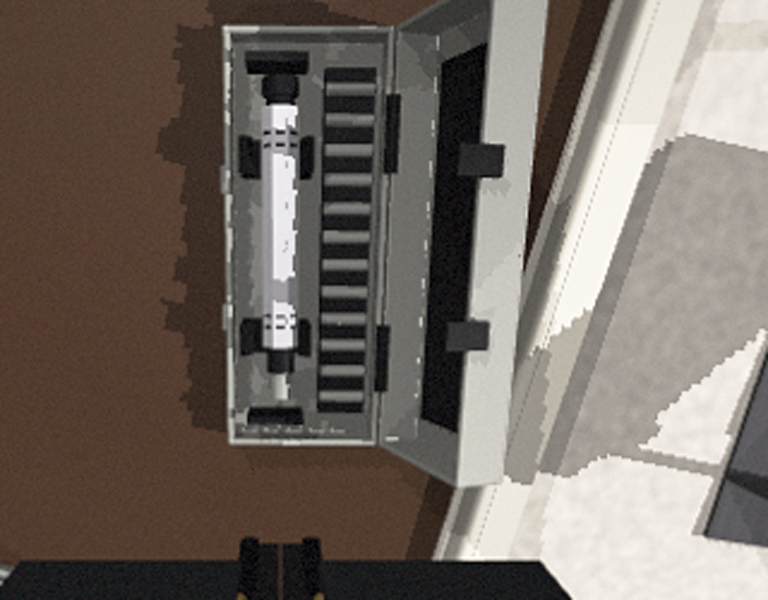

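```bash
cat >> h.py <<'E'
CASE=[498.1,-36.6,.229]
def lw(x,y,z,c=None):
    c=c or CASE; v=R.from_euler('z',c[2]).apply([x,y,0]); return [c[0]+v[0],c[1]+v[1],z]
E
python3 -c "
from h import *
print(r.sense()['qpos'].round(2))
print(rows(down(.229+np.pi/2),lw(0,95,165)))
print(rows(down(.229-np.pi/2),lw(0,95,165)))"
```

```text
[ 0.23  0.37 -0.22 -0.   -0.99 -1.57]
(array([ 0.1543,  0.2123, -0.0093]), array([ 0.004 , -0.0039, -3.1392]))
(array([ 0.1543,  0.2123, -0.0093]), array([-0.0039, -0.004 ,  3.144 ]))
```

```bash
python3 -m jog '[{"dx":0.06,"dy":0.08,"dz":-0.01,"rx":0,"ry":0,"rz":-0.35},{"dx":0.12,"dy":0.16,"dz":-0.01,"rx":0,"ry":0,"rz":-0.7},{"dx":0.154,"dy":0.212,"dz":-0.01,"rx":0,"ry":0,"rz":-1},{"dx":0.154,"dy":0.212,"dz":-0.01,"rx":0,"ry":0,"rz":-1},{"dx":0.154,"dy":0.212,"dz":-0.01,"rx":0,"ry":0,"rz":-1}]' 255
python3 -m jog '[{"dx":0,"dy":0,"dz":0,"rx":0,"ry":0,"rz":-0.35},{"dx":0,"dy":0,"dz":0,"rx":0,"ry":0,"rz":-0.7},{"dx":0,"dy":0,"dz":0,"rx":0,"ry":0,"rz":-1},{"dx":0,"dy":0,"dz":0,"rx":0,"ry":0,"rz":-1},{"dx":0,"dy":0,"dz":0,"rx":0,"ry":0,"rz":-1}]' 255
python3 -m jog '[{"dx":0,"dy":0,"dz":0,"rx":0,"ry":0,"rz":-0.35},{"dx":0,"dy":0,"dz":0,"rx":0,"ry":0,"rz":-0.7},{"dx":0,"dy":0,"dz":0,"rx":0,"ry":0,"rz":-1},{"dx":0,"dy":0,"dz":0,"rx":0,"ry":0,"rz":-1},{"dx":0,"dy":0,"dz":0,"rx":0,"ry":0,"rz":-1}]' 255
python3 -c "
from h import *
print(rows(down(.229+np.pi/2),lw(0,92,72)))"
```

```text
clock: 11.05
position: [477.4, 55.9, 165.6]
tcp_rot: [-0.001, -0.357, 0.934, 0.0]
contact_force: [0.2, -0.0, -0.7]
finger_gap: 0.007
gripper_force: 0.0
clock: 11.68
position: [477.2, 55.4, 165.1]
tcp_rot: [-0.001, -0.576, 0.818, 0.0]
contact_force: [-0.0, 0.4, -0.3]
finger_gap: 0.004
gripper_force: 0.0
clock: 12.3
position: [476.9, 55.8, 165.3]
tcp_rot: [0.001, 0.76, -0.65, -0.001]
contact_force: [0.4, -0.9, 0.6]
finger_gap: 0.006
gripper_force: 0.0
(array([ 0.0055, -0.0003,  0.1865]), array([ 0.0052, -0.0002, -0.1452]))
```

```bash
python3 -m jog '[{"dx":0.005,"dy":0,"dz":0.1,"rx":0,"ry":0,"rz":-0.145},{"dx":0.005,"dy":0,"dz":0.186,"rx":0,"ry":0,"rz":-0.145},{"dx":0.005,"dy":0,"dz":0.186,"rx":0,"ry":0,"rz":-0.145},{"dx":0.005,"dy":0,"dz":0.186,"rx":0,"ry":0,"rz":-0.145},{"dx":0.005,"dy":0,"dz":0.186,"rx":0,"ry":0,"rz":-0.145}]' 255
python3 -m jog '[{"dx":0.03,"dy":0,"dz":0,"rx":0,"ry":0,"rz":0},{"dx":0.05,"dy":0,"dz":-0.006,"rx":0,"ry":0,"rz":0},{"dx":0.069,"dy":0,"dz":-0.012,"rx":0,"ry":0,"rz":0},{"dx":0.087,"dy":0,"dz":-0.016,"rx":0,"ry":0,"rz":0},{"dx":0.104,"dy":0,"dz":-0.019,"rx":0,"ry":0,"rz":0}]' 255
python3 - <<'E'
from h import *
p=pose()[0];print(p, R.from_euler('z',-.229).apply(p-[498.1,-36.6,0]))
look('scene',['lid'],'s3')
E
```

```text
clock: 12.92
position: [478.4, 53.9, 74.2]
tcp_rot: [-0.001, 0.784, -0.621, 0.0]
contact_force: [0.9, -0.1, 1.0]
finger_gap: 0.005
gripper_force: 0.0
clock: 13.55
position: [489.2, 2.0, 81.9]
tcp_rot: [0.001, 0.784, -0.621, -0.001]
contact_force: [0.4, 0.8, 0.0]
finger_gap: 0.004
gripper_force: 0.4
[489.21102457   2.03866866  81.9462956 ] [ 0.1142036  39.64779386 81.9462956 ]
scene lid [(0.73, [271.8, 172.3], 467)]
```

```bash
python3 -m jog '[{"dx":0.014,"dy":0,"dz":0.001,"rx":0,"ry":0,"rz":0},{"dx":0.028,"dy":0,"dz":0.005,"rx":0,"ry":0,"rz":0},{"dx":0.042,"dy":0,"dz":0.011,"rx":0,"ry":0,"rz":0},{"dx":0.054,"dy":0,"dz":0.017,"rx":0,"ry":0,"rz":0},{"dx":0.066,"dy":0,"dz":0.026,"rx":0,"ry":0,"rz":0}]' 255
python3 - <<'E'
from h import *
p=pose()[0];print(p, R.from_euler('z',-.229).apply(p-[498.1,-36.6,0]),r.sense()['contact_force'])
m,im,o=look('side',['lid','case'],'d3')
cv2.imwrite('pics/d3up.png',cv2.resize(im[150:330,130:370],None,fx=3,fy=3,interpolation=cv2.INTER_CUBIC))
E
```

```text
clock: 14.28
position: [496.5, -29.9, 68.4]
tcp_rot: [0.001, 0.784, -0.621, -0.001]
contact_force: [-0.0, 0.5, 1.0]
finger_gap: 0.005
gripper_force: 0.3
[496.51035004 -29.85583624  68.42349205] [-1.71999616e-02  6.92895634e+00  6.84234921e+01] [-0.0387341   0.48398024  0.96811649]
side lid [(0.56, [220.9, 232.2], 702)]
side case [(0.84, [223.7, 234.1], 1237)]
```

View pics/d3up.png

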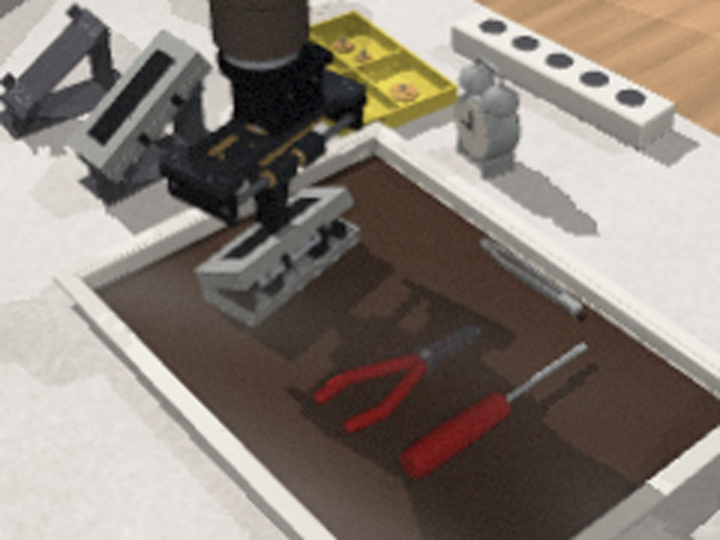

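```bash
python3 -m jog '[{"dx":0.01,"dy":0,"dz":0.01,"rx":0,"ry":0,"rz":0},{"dx":0.02,"dy":0,"dz":0.016,"rx":0,"ry":0,"rz":0},{"dx":0.03,"dy":0,"dz":0.02,"rx":0,"ry":0,"rz":0},{"dx":0.036,"dy":0,"dz":0.023,"rx":0,"ry":0,"rz":0},{"dx":0.036,"dy":0,"dz":0.025,"rx":0,"ry":0,"rz":0}]' 255
python3 -m jog '[{"dx":0,"dy":0,"dz":0.002,"rx":0,"ry":0,"rz":0},{"dx":0,"dy":0,"dz":0.004,"rx":0,"ry":0,"rz":0},{"dx":0,"dy":0,"dz":0.006,"rx":0,"ry":0,"rz":0},{"dx":0,"dy":0,"dz":0.008,"rx":0,"ry":0,"rz":0},{"dx":0,"dy":0,"dz":0.008,"rx":0,"ry":0,"rz":0}]' 255
```

```text
clock: 15.05
position: [500.8, -47.2, 56.3]
tcp_rot: [0.001, 0.784, -0.621, -0.001]
contact_force: [-0.1, -0.4, -0.3]
finger_gap: 0.004
gripper_force: 0.2
clock: 15.68
position: [500.9, -46.9, 52.5]
tcp_rot: [0.001, 0.784, -0.621, -0.0]
contact_force: [-0.2, -0.1, 0.9]
finger_gap: -0.001
gripper_force: 0.3
```

```bash
python3 -m jog '[{"dx":0,"dy":0,"dz":0.002,"rx":0,"ry":0,"rz":0},{"dx":0,"dy":0,"dz":0.003,"rx":0,"ry":0,"rz":0},{"dx":0,"dy":0,"dz":0.004,"rx":0,"ry":0,"rz":0},{"dx":0,"dy":0,"dz":0.005,"rx":0,"ry":0,"rz":0},{"dx":0,"dy":0,"dz":0.005,"rx":0,"ry":0,"rz":0}]' 255
```

```text
clock: 16.3
position: [500.8, -46.8, 51.3]
tcp_rot: [0.001, 0.784, -0.62, -0.001]
contact_force: [-2.9, 1.1, 12.7]
finger_gap: 0.003
gripper_force: 6.6
```

```bash
python3 -m jog '[{"dx":0,"dy":0,"dz":-0.04,"rx":0,"ry":0,"rz":0},{"dx":0,"dy":0,"dz":-0.14,"rx":0,"ry":0,"rz":0.3},{"dx":0,"dy":0,"dz":-0.22,"rx":0,"ry":0,"rz":0.65},{"dx":0,"dy":0,"dz":-0.22,"rx":0,"ry":0,"rz":1},{"dx":0,"dy":0,"dz":-0.22,"rx":0,"ry":0,"rz":1}]' 255
python3 -m jog '[{"dx":0,"dy":0,"dz":0,"rx":0,"ry":0,"rz":0.35},{"dx":0,"dy":0,"dz":0,"rx":0,"ry":0,"rz":0.7},{"dx":0,"dy":0,"dz":0,"rx":0,"ry":0,"rz":1},{"dx":0,"dy":0,"dz":0,"rx":0,"ry":0,"rz":1},{"dx":0,"dy":0,"dz":0,"rx":0,"ry":0,"rz":1}]' 0
python3 -c "
from h import *
print(rows(down(.229),lw(75,0,160)))"
```

```text
clock: 16.92
position: [500.5, -46.5, 159.6]
tcp_rot: [-0.001, -0.607, 0.795, 0.001]
contact_force: [-0.4, -0.5, -0.4]
finger_gap: 0.005
gripper_force: 0.0
clock: 17.55
position: [500.6, -46.8, 159.2]
tcp_rot: [-0.002, -0.392, 0.92, 0.0]
contact_force: [0.5, 1.1, -0.9]
finger_gap: 0.483
gripper_force: 0.0
(array([-0.137 , -0.064 , -0.0022]), array([ 0.0023, -0.0071,  1.1545]))
```

```bash
python3 -m jog '[{"dx":-0.05,"dy":-0.03,"dz":0,"rx":0,"ry":0,"rz":0.35},{"dx":-0.137,"dy":-0.064,"dz":0,"rx":0,"ry":0,"rz":0.7},{"dx":-0.137,"dy":-0.064,"dz":0,"rx":0,"ry":0,"rz":1},{"dx":-0.137,"dy":-0.064,"dz":0,"rx":0,"ry":0,"rz":1},{"dx":-0.137,"dy":-0.064,"dz":0,"rx":0,"ry":0,"rz":1}]' 0
python3 -m jog '[{"dx":0,"dy":0,"dz":0,"rx":0,"ry":0,"rz":0.15},{"dx":0,"dy":0,"dz":0,"rx":0,"ry":0,"rz":0.15},{"dx":0,"dy":0,"dz":0,"rx":0,"ry":0,"rz":0.15},{"dx":0,"dy":0,"dz":0,"rx":0,"ry":0,"rz":0.15},{"dx":0,"dy":0,"dz":0,"rx":0,"ry":0,"rz":0.15}]' 0
python3 - <<'E'
from h import *
import pickle
print(pose()[0])
m,im,o=look('wrist',['case','driver'],'w7'); pickle.dump((m,o),open('m7.pkl','wb'))
b=rect(o['case']); print(b.round(1).tolist())
W=np.array([atz('wrist',x,40,m) for x in b]); print(W.round(1).tolist(),W.mean(0).round(1))
d=[W[(i+1)%4]-W[i] for i in range(4)]; print([(np.linalg.norm(x).round(1),np.arctan2(x[1],x[0]).round(3)) for x in d])
g=cv2.cvtColor(im,cv2.COLOR_BGR2GRAY)
E
```

```text
clock: 18.18
position: [571.0, -20.0, 159.5]
tcp_rot: [-0.002, -0.152, 0.988, -0.0]
contact_force: [-0.4, -1.0, -0.3]
finger_gap: 0.983
gripper_force: 0.0
clock: 18.8
position: [571.5, -19.9, 159.6]
tcp_rot: [-0.001, -0.114, 0.993, -0.0]
contact_force: [0.4, 0.1, -0.2]
finger_gap: 1.0
gripper_force: 0.0
[571.45391816 -19.85310525 159.63546576]
wrist case [(0.57, [241.1, 94.8], 13344)]
wrist driver [(0.27, [54.9, 228.7], 1351)]
[[204.10000610351562, 190.89999389648438], [207.0, 5.0], [284.6000061035156, 6.300000190734863], [281.70001220703125, 192.10000610351562]]
[[578.5, -56.6, 40.0], [430.9, -82.8, 40.0], [418.1, -23.9, 40.0], [563.6, 12.5, 40.0]] [497.8 -37.7  40. ]
[(np.float64(149.9), np.float64(-2.966)), (np.float64(60.3), np.float64(1.785)), (np.float64(150.0), np.float64(0.245)), (np.float64(70.7), np.float64(-1.359))]
```

```bash
python3 - <<'E'
from h import *
import pickle
from scipy.optimize import minimize
m,o=pickle.load(open('m7.pkl','rb')); M=o['case'].astype(np.uint8)
B=np.array([(x,y,z) for x in(-75,75) for y in(-30,30) for z in(0,33)],float)
def cost(v):
    W=B@R.from_euler('z',v[2]*.01).as_matrix().T+[v[0],v[1],7]
    P=np.array([proj('wrist',X,m) for X in W]); h=cv2.convexHull((P*16).astype(np.int32)+8)
    I=np.zeros((384,512),np.uint8); cv2.fillConvexPoly(I,h,1,shift=4); return 1-(I&M).sum()/(I|M).sum()
best=min((minimize(cost,v0,method='Nelder-Mead',options=dict(initial_simplex=np.array([v0,[v0[0]+6,v0[1],v0[2]],[v0[0],v0[1]+6,v0[2]],[v0[0],v0[1],v0[2]+5]]))) for v0 in([498,-37,23.],[496,-39,21.],[500,-35,25.])),key=lambda s:s.fun)
print(best.x,best.fun)
p,q=pose()
for z in (26,): print(rows(down(best.x[2]*.01),[best.x[0],best.x[1],80]))
E
```

```text
[497.56623927 -37.24273542  22.25556576] 0.028498168498168552
(array([ 0.1514, -0.0005,  0.1595]), array([-0.0001, -0.0051,  0.0109]))
```

```bash
python3 -m jog '[{"dx":0.1,"dy":0,"dz":0.03,"rx":0,"ry":0,"rz":0.011},{"dx":0.151,"dy":0,"dz":0.1,"rx":0,"ry":0,"rz":0.011},{"dx":0.151,"dy":0,"dz":0.16,"rx":0,"ry":0,"rz":0.011},{"dx":0.151,"dy":0,"dz":0.16,"rx":0,"ry":0,"rz":0.011},{"dx":0.151,"dy":0,"dz":0.16,"rx":0,"ry":0,"rz":0.011}]' 0
python3 -c "
from h import *
print(rows(down(.2226),[497.6,-37.2,20]))"
```

```text
clock: 19.58
position: [499.0, -36.7, 80.8]
tcp_rot: [-0.0, -0.111, 0.994, -0.0]
contact_force: [0.2, 0.9, 0.5]
finger_gap: 0.999
gripper_force: 0.0
(array([ 0.0029, -0.0003,  0.1216]), array([-0.0008, -0.0011,  0.0006]))
```

```bash
python3 -m jog '[{"dx":0.002,"dy":0,"dz":0.06,"rx":0,"ry":0,"rz":0},{"dx":0.002,"dy":0,"dz":0.11,"rx":0,"ry":0,"rz":0},{"dx":0.002,"dy":0,"dz":0.121,"rx":0,"ry":0,"rz":0},{"dx":0.002,"dy":0,"dz":0.121,"rx":0,"ry":0,"rz":0},{"dx":0.002,"dy":0,"dz":0.121,"rx":0,"ry":0,"rz":0}]' 0
python3 -m jog '[{"dx":0,"dy":0,"dz":0,"rx":0,"ry":0,"rz":0},{"dx":0,"dy":0,"dz":0,"rx":0,"ry":0,"rz":0},{"dx":0,"dy":0,"dz":0,"rx":0,"ry":0,"rz":0},{"dx":0,"dy":0,"dz":0,"rx":0,"ry":0,"rz":0},{"dx":0,"dy":0,"dz":0,"rx":0,"ry":0,"rz":0}]' 255
python3 -c "
from h import *
p,q=pose();print(p,q.as_matrix().round(4).tolist(),r.sense()['qpos'].round(2))"
```

```text
clock: 20.2
position: [497.8, -36.9, 20.6]
tcp_rot: [0.0, -0.111, 0.994, -0.0]
contact_force: [0.1, 0.3, 0.1]
finger_gap: 1.001
gripper_force: 0.0
clock: 20.82
position: [496.7, -37.3, 19.4]
tcp_rot: [-0.001, -0.111, 0.994, -0.0]
contact_force: [-0.3, -1.4, 2.2]
finger_gap: 0.686
gripper_force: 30.0
[496.70535026 -37.29517711  19.44770207] [[-0.9754, -0.2206, -0.0024], [-0.2206, 0.9754, -0.0007], [0.0025, -0.0002, -1.0]] [ 0.25  0.45 -0.55  0.   -0.57 -1.6 ]
```

```bash
python3 -m jog '[{"dx":0,"dy":0,"dz":-0.03,"rx":0,"ry":0,"rz":0},{"dx":0,"dy":0,"dz":-0.1,"rx":0,"ry":0,"rz":0},{"dx":0,"dy":0,"dz":-0.2,"rx":0,"ry":0,"rz":0},{"dx":0,"dy":0,"dz":-0.32,"rx":0,"ry":0,"rz":0},{"dx":0,"dy":0,"dz":-0.44,"rx":0,"ry":0,"rz":0}]' 255
python3 -c "
from h import *
print(r.sense()['qvel'].round(2));print(rows(down(0),[540,195,265]))"
```

```text
clock: 21.45
position: [495.9, -36.9, 239.9]
tcp_rot: [-0.003, -0.111, 0.994, 0.0]
contact_force: [1.9, 0.4, -3.6]
finger_gap: 0.687
gripper_force: 30.0
[ 0.   -0.44  0.75  0.   -1.18 -0.  ]
(array([-0.1878,  0.4331, -0.0506]), array([ 0.0012, -0.0102,  0.4437]))
```

```bash
python3 -m jog '[{"dx":-0.04,"dy":0.09,"dz":-0.03,"rx":0,"ry":0,"rz":0.1},{"dx":-0.09,"dy":0.2,"dz":-0.03,"rx":0,"ry":0,"rz":0.25},{"dx":-0.14,"dy":0.31,"dz":-0.03,"rx":0,"ry":0,"rz":0.4},{"dx":-0.188,"dy":0.42,"dz":-0.03,"rx":0,"ry":0,"rz":0.443},{"dx":-0.188,"dy":0.433,"dz":-0.03,"rx":0,"ry":0,"rz":0.443}]' 255
python3 -m jog '[{"dx":0,"dy":0,"dz":0,"rx":0,"ry":0,"rz":0},{"dx":0,"dy":0,"dz":0,"rx":0,"ry":0,"rz":0},{"dx":0,"dy":0,"dz":0,"rx":0,"ry":0,"rz":0},{"dx":0,"dy":0,"dz":0,"rx":0,"ry":0,"rz":0},{"dx":0,"dy":0,"dz":0,"rx":0,"ry":0,"rz":0}]' 255
python3 - <<'E'
from h import *
import pickle
print(pose()[0])
m,im,o=look('wrist',['rest_deck','case'],'w8'); pickle.dump((m,o,pose()),open('m8.pkl','wb'))
for n in o: b=rect(o[n]); print(n,b.round(1).tolist(),[atz('wrist',x,62,m).round(0).tolist() for x in b])
print(rows(down(0),[540,455,265]))
E
```

```text
clock: 22.08
position: [540.7, 198.4, 251.7]
tcp_rot: [-0.003, -0.002, 1.0, -0.001]
contact_force: [-0.1, -0.8, -3.2]
finger_gap: 0.685
gripper_force: 30.0
clock: 22.7
position: [541.2, 194.4, 254.2]
tcp_rot: [-0.001, -0.0, 1.0, -0.0]
contact_force: [-0.7, -0.3, -3.3]
finger_gap: 0.685
gripper_force: 30.0
[541.1815105  194.39718297 254.23591659]
wrist rest_deck [(0.95, [381.1, 116.4], 7028)]
wrist case [(0.7, [244.4, 198.7], 23922)]
rest_deck [[345.70001220703125, 53.900001525878906], [419.8999938964844, 49.70000076293945], [426.79998779296875, 174.1999969482422], [352.6000061035156, 178.39999389648438]] [[414.0, 297.0, 62.0], [410.0, 372.0, 62.0], [540.0, 399.0, 62.0], [545.0, 316.0, 62.0]]
case [[174.0, 110.0], [319.0, 110.0], [319.0, 318.0], [174.0, 318.0]] [[470.0, 117.0, 62.0], [470.0, 273.0, 62.0], [731.0, 290.0, 62.0], [731.0, 101.0, 62.0]]
(array([ 0.0021,  0.5205, -0.0221]), array([-0.001 , -0.0048,  0.0012]))
```

Second view from the rest's other side.

```bash
python3 -m jog '[{"dx":0,"dy":0.12,"dz":-0.02,"rx":0,"ry":0,"rz":0},{"dx":0,"dy":0.24,"dz":-0.02,"rx":0,"ry":0,"rz":0},{"dx":0,"dy":0.36,"dz":-0.02,"rx":0,"ry":0,"rz":0},{"dx":0,"dy":0.48,"dz":-0.02,"rx":0,"ry":0,"rz":0},{"dx":0,"dy":0.52,"dz":-0.02,"rx":0,"ry":0,"rz":0}]' 255
python3 -m jog '[{"dx":0,"dy":0,"dz":0,"rx":0,"ry":0,"rz":0},{"dx":0,"dy":0,"dz":0,"rx":0,"ry":0,"rz":0},{"dx":0,"dy":0,"dz":0,"rx":0,"ry":0,"rz":0},{"dx":0,"dy":0,"dz":0,"rx":0,"ry":0,"rz":0},{"dx":0,"dy":0,"dz":0,"rx":0,"ry":0,"rz":0}]' 255
python3 - <<'E'
from h import *
import pickle
print(pose()[0])
m,im,o=look('wrist',['rest_deck'],'w9'); pickle.dump((m,o,pose()),open('m9.pkl','wb'))
for n in o: b=rect(o[n]); print(n,b.round(1).tolist())
a=cv2.imread('pics/w8.png')[40:190,330:440]
x=int(b[:,0].mean()); c0=max(0,x-65); r0=max(0,int(b[:,1].mean())-75); print('crop2 origin',c0,r0)
c=im[r0:r0+150,c0:c0+130]
f=lambda i:cv2.resize(i,None,fx=3.3,fy=4,interpolation=cv2.INTER_CUBIC)
j=np.hstack([f(a),f(c)]); print(f(a).shape,j.shape); cv2.imwrite('pics/w89.png',j)
E
```

```text
clock: 23.48
position: [540.1, 458.5, 262.2]
tcp_rot: [-0.002, -0.002, 1.0, -0.001]
contact_force: [0.1, -0.9, -3.5]
finger_gap: 0.683
gripper_force: 30.0
clock: 24.1
position: [541.2, 454.4, 264.3]
tcp_rot: [-0.001, -0.0, 1.0, -0.0]
contact_force: [-0.2, 0.7, -2.4]
finger_gap: 0.685
gripper_force: 30.0
[541.15191086 454.35000885 264.28625825]
wrist rest_deck [(0.62, [145.1, 115.5], 6709)]
rest_deck [[100.80000305175781, 170.3000030517578], [116.0, 50.0], [187.89999389648438, 59.099998474121094], [172.6999969482422, 179.39999389648438]]
crop2 origin 79 39
(600, 363, 3) (600, 792, 3)
```

View pics/w89.png

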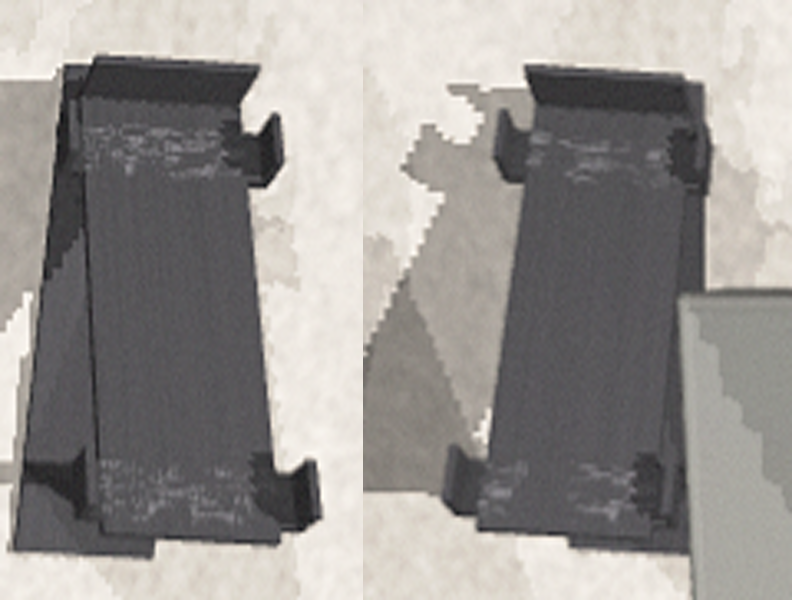

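```bash
cat > rest.py <<'E'
from h import *
import pickle
from scipy.optimize import least_squares
mA,_,_=pickle.load(open('m8.pkl','rb'));mB,_,_=pickle.load(open('m9.pkl','rb'))
fa=lambda u,v:(330+u/3.3,40+v/4); fb=lambda u,v:(79+(u-363)/3.3,39+v/4)
Q={'lipL':[(97,57),(525,66)],'lipR':[(260,66),(685,76)],'botL':[(83,93),(538,103)],'botR':[(241,105),(685,110)],'topL':[(102,533),(478,528)],'topR':[(280,543),(655,537)]}
X={}
for n,(a,b) in Q.items():
    X[n],e=tri([ray('wrist',fa(*a),mA),ray('wrist',fb(*b),mB)]); print(n,X[n].round(1),np.round(e,1))
# model: frame origin (x,y,62), heading psi, slope 32deg, deck upper end at xe
def fr(psi,sl=np.radians(32)):
    ex=np.array([np.cos(psi)*np.cos(sl),np.sin(psi)*np.cos(sl),np.sin(sl)]);ey=np.array([-np.sin(psi),np.cos(psi),0]);return np.array([ex,ey,np.cross(ex,ey)]).T
def res(v,out=False):
    x,y,psi,xe,z=v; F=fr(psi); o=[]
    L={'lipL':(-75,-28,14),'lipR':(-75,28,14),'botL':(-75,-28,0),'botR':(-75,28,0),'topL':(xe,-28,0),'topR':(xe,28,0)}
    for n,l in L.items():
        W=F@np.array(l)+[x,y,z]
        for m,f,q in((mA,fa,Q[n][0]),(mB,fb,Q[n][1])): o.append(proj('wrist',W,m)-f(*q))
    return np.concatenate(o+[[(z-62)*.3]])
s=least_squares(res,[470,335,0,70,62],loss='soft_l1');print(s.x.round(3));print(s.fun[:-1].reshape(-1,2).round(1).tolist())
E
python3 rest.py
```

```text
lipL [410.4 320.2  33.4] [0. 0.]
lipR [412.8 375.1  33.2] [0. 0.]
botL [418.6 319.9  22.6] [0.3 0.3]
botR [421.7 373.2  26.8] [0.5 0.5]
topL [532.3 313.6  91.8] [0.1 0.1]
topR [535.1 370.3  90.7] [0.2 0.2]
[ 4.82912e+02  3.44246e+02 -4.80000e-02  5.95560e+01  6.10190e+01]
[[-0.5, 0.2], [-0.3, 0.3], [0.3, 0.5], [0.5, 0.4], [-0.8, -0.2], [-0.2, -0.6], [-0.4, -0.8], [2.7, 0.2], [0.5, -0.2], [-0.1, -0.1], [0.6, -0.1], [-0.9, 0.2]]
```

```bash
cat >> h.py <<'E'
def fr(psi,sl=np.radians(32)):
    ex=np.array([np.cos(psi)*np.cos(sl),np.sin(psi)*np.cos(sl),np.sin(sl)]);ey=np.array([-np.sin(psi),np.cos(psi),0]);return np.array([ex,ey,np.cross(ex,ey)]).T
F=fr(-.048); O=np.array([482.9,343.5,62.])
RT=np.array([-F[:,0],F[:,1],-F[:,2]]).T
def tgt(x,y,h): return O+F@np.array([x-.9,y,h+12.4])
def inrest():
    p,q=pose(); c=p+q.apply([-.9,0,12.4]); Fc=q.as_matrix()@np.diag([-1,1,-1.])
    print('case in rest',(F.T@(c-O)).round(1),'rot err',R.from_matrix(F.T@Fc).as_rotvec().round(3),'q',r.sense()['qpos'].round(2),'f',np.round(r.sense()['contact_force'],1))
E
python3 - <<'E'
from h import *
import pickle
m,o,(p,q)=pickle.load(open('m8.pkl','rb'))
for l in [(74.1,-30,12.4),(74.1,30,12.4),(74.1,-30,-20.6),(74.1,30,-20.6)]: print(l,proj('wrist',p+q.apply(l),m).round(1))
M=o['case']; ys,xs=np.nonzero(M); print([ (k,xs[ys==k].min(),xs[ys==k].max()) for k in (110,112,115,120,130,150)])
print(rows(RT,tgt(5,0,70)))
E
```

```text
(74.1, -30, 12.4) [187.2 110.4]
(74.1, 30, 12.4) [304.2 110.3]
(74.1, -30, -20.6) [172.5 111.9]
(74.1, 30, -20.6) [318.7 111.9]
[(110, np.int64(195), np.int64(297)), (112, np.int64(175), np.int64(315)), (115, np.int64(174), np.int64(319)), (120, np.int64(175), np.int64(318)), (130, np.int64(175), np.int64(318)), (150, np.int64(176), np.int64(317))]
(array([ 0.1961, -0.2181,  0.2606]), array([ 0.0263, -1.1214,  0.0947]))
```

```bash
python3 -m jog '[{"dx":0.03,"dy":-0.05,"dz":0,"rx":0,"ry":-0.2,"rz":0.02},{"dx":0.07,"dy":-0.1,"dz":0.01,"rx":0.01,"ry":-0.45,"rz":0.04},{"dx":0.11,"dy":-0.16,"dz":0.03,"rx":0.02,"ry":-0.7,"rz":0.06},{"dx":0.15,"dy":-0.218,"dz":0.05,"rx":0.024,"ry":-1,"rz":0.085},{"dx":0.15,"dy":-0.218,"dz":0.05,"rx":0.024,"ry":-1,"rz":0.085}]' 255
python3 -m jog '[{"dx":0,"dy":0,"dz":0,"rx":0,"ry":0,"rz":0},{"dx":0,"dy":0,"dz":0,"rx":0,"ry":0,"rz":0},{"dx":0,"dy":0,"dz":0,"rx":0,"ry":0,"rz":0},{"dx":0,"dy":0,"dz":0,"rx":0,"ry":0,"rz":0},{"dx":0,"dy":0,"dz":0,"rx":0,"ry":0,"rz":0}]' 255
python3 -c "
from h import *
inrest(); print(rows(RT,tgt(5,0,60)))"
```

```text
clock: 24.82
position: [472.8, 333.6, 247.2]
tcp_rot: [0.227, 0.011, 0.974, -0.012]
contact_force: [0.8, -0.2, -3.6]
finger_gap: 0.684
gripper_force: 30.0
clock: 25.45
position: [477.6, 341.8, 252.1]
tcp_rot: [0.23, 0.012, 0.973, -0.006]
contact_force: [0.0, -0.2, -3.8]
finger_gap: 0.686
gripper_force: 30.0
case in rest [ 96.   -1.8 151.5] rot err [0.005 0.094 0.022] q [ 1.05  0.16 -0.55  0.63 -0.74 -3.1 ] f [ 0.  -0.2 -3.8]
(array([0.1664, 0.0066, 0.1995]), array([ 0.0106, -0.1871,  0.0433]))
```

```bash
sed -i 's/^RT=.*/RT=np.array([F[:,0],-F[:,1],-F[:,2]]).T/; s/O+F@np.array(\[x-.9,y,h+12.4\])/O+F@np.array([x+.9,y,h+12.4])/; s/np.diag(\[-1,1,-1.\])/np.diag([1,-1,-1.])/' h.py
Z='no'; python3 -m jog '[{"dx":0,"dy":0,"dz":0,"rx":0,"ry":0,"rz":-0.35},{"dx":0,"dy":0,"dz":0,"rx":0,"ry":0,"rz":-0.7},{"dx":0,"dy":0,"dz":0,"rx":0,"ry":0,"rz":-1},{"dx":0,"dy":0,"dz":0,"rx":0,"ry":0,"rz":-1},{"dx":0,"dy":0,"dz":0,"rx":0,"ry":0,"rz":-1}]' 255 | head -3
python3 -c "
from h import *
inrest()"
python3 -m jog '[{"dx":0,"dy":0,"dz":0,"rx":0,"ry":0,"rz":-0.35},{"dx":0,"dy":0,"dz":0,"rx":0,"ry":0,"rz":-0.7},{"dx":0,"dy":0,"dz":0,"rx":0,"ry":0,"rz":-1},{"dx":0,"dy":0,"dz":0,"rx":0,"ry":0,"rz":-1},{"dx":0,"dy":0,"dz":0,"rx":0,"ry":0,"rz":-1}]' 255 | head -3
python3 -m jog '[{"dx":0,"dy":0,"dz":0,"rx":0,"ry":0,"rz":-0.35},{"dx":0,"dy":0,"dz":0,"rx":0,"ry":0,"rz":-0.7},{"dx":0,"dy":0,"dz":0,"rx":0,"ry":0,"rz":-1},{"dx":0,"dy":0,"dz":0,"rx":0,"ry":0,"rz":-1},{"dx":0,"dy":0,"dz":0,"rx":0,"ry":0,"rz":-1}]' 255 | head -3
python3 -m jog '[{"dx":0,"dy":0,"dz":0,"rx":0,"ry":0,"rz":-0.35},{"dx":0,"dy":0,"dz":0,"rx":0,"ry":0,"rz":-0.7},{"dx":0,"dy":0,"dz":0,"rx":0,"ry":0,"rz":-1},{"dx":0,"dy":0,"dz":0,"rx":0,"ry":0,"rz":-1},{"dx":0,"dy":0,"dz":0,"rx":0,"ry":0,"rz":-1}]' 255 | head -3
python3 -m jog '[{"dx":0,"dy":0,"dz":0,"rx":0,"ry":0,"rz":-0.35},{"dx":0,"dy":0,"dz":0,"rx":0,"ry":0,"rz":-0.7},{"dx":0,"dy":0,"dz":0,"rx":0,"ry":0,"rz":-1},{"dx":0,"dy":0,"dz":0,"rx":0,"ry":0,"rz":-1},{"dx":0,"dy":0,"dz":0,"rx":0,"ry":0,"rz":-1}]' 255 | head -3
python3 -c "
from h import *
inrest();print(r.sense()['contact_force'],r.sense()['moment'],r.sense()['finger_gap']); print(rows(RT,tgt(5,0,60)))"
```

```text
clock: 26.08
position: [477.4, 341.7, 252.2]
tcp_rot: [0.222, -0.228, 0.946, -0.062]
case in rest [ 95.8  -1.6 151.7] rot err [-0.121  0.038 -2.619] q [ 1.05  0.16 -0.55  0.63 -0.74 -2.6 ] f [ 0.1 -0.3 -4.1]
clock: 26.7
position: [477.4, 341.7, 252.2]
tcp_rot: [0.199, -0.455, 0.86, -0.115]
clock: 27.32
position: [477.4, 341.6, 252.2]
tcp_rot: [0.165, -0.653, 0.721, -0.161]
clock: 27.95
position: [477.4, 341.6, 252.1]
tcp_rot: [-0.12, 0.811, -0.537, 0.197]
clock: 28.58
position: [477.4, 341.6, 252.2]
tcp_rot: [-0.067, 0.919, -0.32, 0.22]
case in rest [ 94.3  -1.6 151.9] rot err [-0.025  0.092 -0.622] q [ 1.06  0.16 -0.55  0.63 -0.74 -0.6 ] f [ 0.6 -0.2 -3.3]
[ 0.59834755 -0.20475475 -3.25465123] [-0.04378757  1.54607535  0.00662175] 0.6923529313507971
(array([-0.1341,  0.0921,  0.1995]), array([ 0.0496,  0.1837, -1.2446]))
```

```bash
python3 -m jog '[{"dx":0,"dy":0,"dz":0,"rx":0.014,"ry":0.05,"rz":-0.35},{"dx":0,"dy":0,"dz":0,"rx":0.028,"ry":0.1,"rz":-0.7},{"dx":0,"dy":0,"dz":0,"rx":0.04,"ry":0.148,"rz":-1},{"dx":0,"dy":0,"dz":0,"rx":0.04,"ry":0.148,"rz":-1},{"dx":0,"dy":0,"dz":0,"rx":0.04,"ry":0.148,"rz":-1}]' 255 | head -3
python3 -c "
from h import *
inrest(); print(rows(RT,tgt(5,0,60)))"
```

```text
clock: 29.2
position: [477.5, 341.8, 252.4]
tcp_rot: [-0.008, 0.96, -0.083, 0.267]
case in rest [ 95.3  -1.9 151.9] rot err [-0.004  0.018 -0.123] q [ 1.06  0.15 -0.63  0.79 -0.7  -0.25] f [-0.2  0.9 -3.3]
(array([-0.1768,  0.0173,  0.1869]), array([ 0.0085,  0.036 , -0.2452]))
```

```bash
python3 -m jog '[{"dx":-0.06,"dy":0.006,"dz":0.06,"rx":0.003,"ry":0.015,"rz":-0.1},{"dx":-0.12,"dy":0.012,"dz":0.12,"rx":0.008,"ry":0.036,"rz":-0.2},{"dx":-0.176,"dy":0.017,"dz":0.186,"rx":0.008,"ry":0.036,"rz":-0.245},{"dx":-0.176,"dy":0.017,"dz":0.186,"rx":0.008,"ry":0.036,"rz":-0.245},{"dx":-0.176,"dy":0.017,"dz":0.186,"rx":0.008,"ry":0.036,"rz":-0.245}]' 255
python3 -c "
from h import *
inrest(); print(rows(RT,tgt(4,0,15)))
m,im,o=look('wrist',['rest_deck','case'],'w10')"
```

```text
clock: 29.82
position: [451.1, 345.2, 128.6]
tcp_rot: [0.006, 0.961, -0.023, 0.276]
contact_force: [-0.1, -0.3, -2.9]
finger_gap: 0.685
gripper_force: 30.0
case in rest [ 7.4  0.2 60.9] rot err [ 0.    -0.002 -0.001] q [ 0.92  0.27 -0.9   1.46 -0.45 -0.76] f [-0.1 -0.3 -2.9]
(array([-0.007 ,  0.0004,  0.0918]), array([-0.0003, -0.0037, -0.0014]))
wrist case [(0.94, [243.7, 195.1], 23830)]
```

```bash
python3 -m jog '[{"dx":-0.002,"dy":0,"dz":0.02,"rx":0,"ry":-0.002,"rz":0},{"dx":-0.004,"dy":0,"dz":0.045,"rx":0,"ry":-0.004,"rz":0},{"dx":-0.007,"dy":0,"dz":0.075,"rx":0,"ry":-0.004,"rz":0},{"dx":-0.007,"dy":0,"dz":0.091,"rx":0,"ry":-0.004,"rz":0},{"dx":-0.007,"dy":0,"dz":0.091,"rx":0,"ry":-0.004,"rz":0}]' 255
python3 -c "
from h import *
inrest(); print(rows(RT,tgt(3.5,0,1)))"
```

```text
clock: 30.6
position: [471.6, 344.1, 87.5]
tcp_rot: [0.007, 0.961, -0.022, 0.275]
contact_force: [-0.3, -0.6, -3.3]
finger_gap: 0.686
gripper_force: 30.0
case in rest [ 3.   0.1 15.2] rot err [0.    0.    0.002] q [ 0.77  0.35 -0.91  1.79 -0.41 -0.97] f [-0.3 -0.6 -3.3]
(array([0.001 , 0.0002, 0.0283]), array([-0.0005,  0.001 ,  0.004 ]))
```

```bash
python3 -m jog '[{"dx":0.001,"dy":0,"dz":0.005,"rx":0,"ry":0,"rz":0.004},{"dx":0.001,"dy":0,"dz":0.01,"rx":0,"ry":0,"rz":0.004},{"dx":0.001,"dy":0,"dz":0.015,"rx":0,"ry":0,"rz":0.004},{"dx":0.001,"dy":0,"dz":0.018,"rx":0,"ry":0,"rz":0.004},{"dx":0.001,"dy":0,"dz":0.018,"rx":0,"ry":0,"rz":0.004}]' 255 | sed -n 2,4p
python3 -c "
from h import *
inrest()"
python3 -m jog '[{"dx":0,"dy":0,"dz":0.003,"rx":0,"ry":0,"rz":0},{"dx":0,"dy":0,"dz":0.005,"rx":0,"ry":0,"rz":0},{"dx":0,"dy":0,"dz":0.007,"rx":0,"ry":0,"rz":0},{"dx":0,"dy":0,"dz":0.008,"rx":0,"ry":0,"rz":0},{"dx":0,"dy":0,"dz":0.008,"rx":0,"ry":0,"rz":0}]' 255 | sed -n 2,4p
python3 -c "
from h import *
inrest()"
```

```text
position: [477.0, 344.1, 80.2]
tcp_rot: [0.006, 0.961, -0.023, 0.276]
contact_force: [1.2, 0.5, 2.4]
case in rest [3.7 0.3 6.2] rot err [ 0.001 -0.     0.   ] q [ 0.74  0.37 -0.9   1.85 -0.4  -1.  ] f [1.2 0.5 2.4]
position: [477.7, 343.8, 78.4]
tcp_rot: [0.006, 0.961, -0.022, 0.277]
contact_force: [-11.2, -2.1, 19.4]
case in rest [3.4 0.  4.2] rot err [ 0.002 -0.002  0.001] q [ 0.73  0.37 -0.91  1.88 -0.4  -1.02] f [-11.2  -2.1  19.4]
```

```bash
python3 - <<'E'
from h import *
s=r.sense(); print('F',F.T@np.array(s['contact_force']),'M',F.T@np.array(s['moment']))
E
python3 -m jog '[{"dx":0,"dy":0,"dz":-0.004,"rx":0,"ry":0,"rz":0},{"dx":0,"dy":0,"dz":-0.008,"rx":0,"ry":0,"rz":0},{"dx":0,"dy":0,"dz":-0.012,"rx":0,"ry":0,"rz":0},{"dx":0,"dy":0,"dz":-0.012,"rx":0,"ry":0,"rz":0},{"dx":0,"dy":0,"dz":-0.012,"rx":0,"ry":0,"rz":0}]' 255 | sed -n 2,4p
python3 - <<'E'
from h import *
inrest()
s=r.sense(); print('F',F.T@np.array(s['contact_force']),'M',F.T@np.array(s['moment']))
E
```

```text
F [ 0.81581746 -2.64675544 22.31404551] M [-1.20354607  1.44376362 -0.09748944]
position: [474.6, 343.2, 80.2]
tcp_rot: [0.007, 0.961, -0.022, 0.274]
contact_force: [-0.5, 0.1, -3.7]
case in rest [ 1.6 -0.7  7.4] rot err [-0.001  0.003  0.002] q [ 0.75  0.36 -0.91  1.84 -0.4  -1.  ] f [-0.5  0.1 -3.7]
F [-2.35667561  0.07995933 -2.88942604] M [-0.01807729  1.73509504  0.04718212]
```

```bash
python3 - <<'E'
from h import *
import pickle
mA,_,_=pickle.load(open('m8.pkl','rb'));mB,_,_=pickle.load(open('m9.pkl','rb'))
fa=lambda u,v:(330+u/3.3,40+v/4); fb=lambda u,v:(79+(u-363)/3.3,39+v/4)
O2=np.array([482.9,344.2,61.5])
def on(m,uv,h):
    o,d=ray('wrist',uv,m); o=F.T@(o-O2); d=F.T@d; return (o+d*(h-o[2])/d[2]).round(1)
for n,m,f,pts in(('A +y low',mA,fa,[(280,115),(283,175)]),('A +y up',mA,fa,[(317,460),(320,520)]),('B -y low',mB,fb,[(497,112),(497,178)]),('B -y up',mB,fb,[(450,447),(445,510)])):
    print(n,[on(m,f(*p),9).tolist() for p in pts])
print('base A +y low/up',on(mA,fa(263,187),0),on(mA,fa(300,530),0),'B -y',on(mB,fb(523,185),0),on(mB,fb(478,515),0))
print('deck edges A',on(mA,fa(86,185),0),on(mA,fa(250,185),0),'B',on(mB,fb(525,190),0),on(mB,fb(685,190),0))
E
```

```text
A +y low [[-63.9, 35.7, 9.0], [-44.5, 34.6, 9.0]]
A +y up [[39.9, 35.9, 9.0], [56.3, 34.9, 9.0]]
B -y low [[-63.2, -37.1, 9.0], [-41.5, -33.8, 9.0]]
B -y up [[40.6, -36.1, 9.0], [58.2, -34.7, 9.0]]
base A +y low/up [-46.9  33.    0. ] [55.8 33.9  0. ] B -y [-45.9 -28.7   0. ] [ 55.8 -28.2   0. ]
deck edges A [-44.1 -27.8   0. ] [-47.3  28.6   0. ] B [-44.3 -27.8   0. ] [-47.7  27.7   0. ]
```

```bash
python3 -m jog '[{"dx":0.004,"dy":-0.006,"dz":0,"rx":0,"ry":0,"rz":0},{"dx":0.004,"dy":-0.006,"dz":0,"rx":0,"ry":0,"rz":0},{"dx":0.004,"dy":-0.006,"dz":0.002,"rx":0,"ry":0,"rz":0},{"dx":0.004,"dy":-0.006,"dz":0.004,"rx":0,"ry":0,"rz":0},{"dx":0.004,"dy":-0.006,"dz":0.004,"rx":0,"ry":0,"rz":0}]' 255 | sed -n 2,4p
python3 - <<'E'
from h import *
inrest()
s=r.sense(); print('F',F.T@np.array(s['contact_force']),'M',F.T@np.array(s['moment']))
E
python3 -m jog '[{"dx":0,"dy":0,"dz":0.001,"rx":0,"ry":0,"rz":0},{"dx":0,"dy":0,"dz":0.002,"rx":0,"ry":0,"rz":0},{"dx":0,"dy":0,"dz":0.003,"rx":0,"ry":0,"rz":0},{"dx":0,"dy":0,"dz":0.004,"rx":0,"ry":0,"rz":0},{"dx":0,"dy":0,"dz":0.004,"rx":0,"ry":0,"rz":0}]' 255 | sed -n 2,4p
python3 - <<'E'
from h import *
inrest()
s=r.sense(); print('F',F.T@np.array(s['contact_force']),'M',F.T@np.array(s['moment']))
E
```

```text
position: [477.9, 346.1, 80.2]
tcp_rot: [0.007, 0.961, -0.023, 0.275]
contact_force: [0.5, -0.9, -4.0]
case in rest [4.3 2.4 5.7] rot err [-0.001  0.002  0.001] q [ 0.75  0.37 -0.9   1.83 -0.4  -0.99] f [ 0.5 -0.9 -4. ]
F [-1.67813429 -0.83305195 -3.71103478] M [-0.50691504  1.7889749  -0.0240446 ]
position: [478.6, 346.1, 78.9]
tcp_rot: [0.007, 0.961, -0.023, 0.275]
contact_force: [-4.5, -3.2, 2.6]
case in rest [4.3 2.4 4.3] rot err [-0.     0.001  0.001] q [ 0.74  0.37 -0.9   1.84 -0.4  -1.  ] f [-4.5 -3.2  2.6]
F [-2.30947413 -3.42910784  4.56364228] M [-1.18731494  1.97126779 -0.09390714]
```

```bash
python3 -m jog '[{"dx":0,"dy":0,"dz":-0.006,"rx":0,"ry":0,"rz":0},{"dx":0,"dy":0.006,"dz":-0.006,"rx":0,"ry":0,"rz":0},{"dx":0,"dy":0.006,"dz":-0.004,"rx":0,"ry":0,"rz":0},{"dx":0,"dy":0.006,"dz":-0.002,"rx":0,"ry":0,"rz":0},{"dx":0,"dy":0.006,"dz":-0.002,"rx":0,"ry":0,"rz":0}]' 255 | sed -n 2,4p
python3 - <<'E'
from h import *
inrest()
s=r.sense(); print('F',F.T@np.array(s['contact_force']),'M',F.T@np.array(s['moment']))
E
python3 -m jog '[{"dx":0,"dy":0,"dz":0.001,"rx":0,"ry":0,"rz":0},{"dx":0,"dy":0,"dz":0.002,"rx":0,"ry":0,"rz":0},{"dx":0,"dy":0,"dz":0.003,"rx":0,"ry":0,"rz":0},{"dx":0,"dy":0,"dz":0.003,"rx":0,"ry":0,"rz":0},{"dx":0,"dy":0,"dz":0.003,"rx":0,"ry":0,"rz":0}]' 255 | sed -n 2,4p
python3 - <<'E'
from h import *
inrest()
s=r.sense(); print('F',F.T@np.array(s['contact_force']),'M',F.T@np.array(s['moment']))
E
```

```text
position: [478.2, 343.4, 79.2]
tcp_rot: [0.007, 0.961, -0.022, 0.275]
contact_force: [0.1, -0.3, -3.6]
case in rest [ 4.2 -0.4  4.7] rot err [-0.001  0.002  0.001] q [ 0.74  0.37 -0.9   1.85 -0.4  -1.  ] f [ 0.1 -0.3 -3.6]
F [-1.80781936 -0.32287934 -3.16420267] M [-0.0846795   1.77111726  0.04541108]
position: [478.5, 343.4, 78.8]
tcp_rot: [0.007, 0.961, -0.022, 0.275]
contact_force: [-6.2, -2.1, 4.8]
case in rest [ 4.3 -0.3  4.2] rot err [0.001 0.001 0.002] q [ 0.73  0.37 -0.9   1.86 -0.4  -1.01] f [-6.2 -2.1  4.8]
F [-2.56806374 -2.37608642  7.31835577] M [-0.78663245  2.17235032 -0.01893564]
```

```bash
python3 -m jog '[{"dx":0,"dy":0,"dz":0,"rx":0,"ry":0,"rz":0},{"dx":0,"dy":0,"dz":0,"rx":0,"ry":0,"rz":0},{"dx":0,"dy":0,"dz":0,"rx":0,"ry":0,"rz":0},{"dx":0,"dy":0,"dz":0,"rx":0,"ry":0,"rz":0},{"dx":0,"dy":0,"dz":0,"rx":0,"ry":0,"rz":0}]' 170
python3 - <<'E'
from h import *
inrest()
s=r.sense(); print('F',F.T@np.array(s['contact_force']),'M',F.T@np.array(s['moment']))
E
```

```text
clock: 35.6
position: [478.5, 343.4, 78.8]
tcp_rot: [0.007, 0.961, -0.022, 0.275]
contact_force: [-5.4, -2.1, 4.1]
finger_gap: 0.687
gripper_force: 30.0
case in rest [ 4.3 -0.3  4.2] rot err [0.001 0.001 0.002] q [ 0.73  0.37 -0.9   1.86 -0.4  -1.01] f [-5.4 -2.1  4.1]
F [-2.34250225 -2.39422437  6.26866829] M [-0.77090852  2.22341903  0.00787714]
```

```bash
python3 -m jog '[{"dx":0,"dy":0,"dz":0,"rx":0,"ry":0,"rz":0},{"dx":0,"dy":0,"dz":0,"rx":0,"ry":0,"rz":0},{"dx":0,"dy":0,"dz":0,"rx":0,"ry":0,"rz":0},{"dx":0,"dy":0,"dz":0,"rx":0,"ry":0,"rz":0},{"dx":0,"dy":0,"dz":0,"rx":0,"ry":0,"rz":0}]' 40
python3 - <<'E'
from h import *
import pickle
from scipy.optimize import minimize
inrest()
s=r.sense(); print('F',F.T@np.array(s['contact_force']),'M',F.T@np.array(s['moment']))
for c in('side','scene'):
    m,im,o=look(c,['case','rest_deck','other_case'],'end_'+c); pickle.dump((m,o),open(f'me_{c}.pkl','wb'))
E
```

```text
clock: 36.22
position: [479.0, 343.2, 78.0]
tcp_rot: [0.007, 0.961, -0.023, 0.275]
contact_force: [0.5, -0.1, -0.1]
finger_gap: 0.844
gripper_force: 0.0
case in rest [ 4.3 -0.5  3.3] rot err [-0.001  0.002  0.001] q [ 0.73  0.37 -0.9   1.86 -0.4  -1.01] f [ 0.5 -0.1 -0.1]
F [ 0.3701395  -0.05788616 -0.38890889] M [-0.13108932  1.27033271  0.06070423]
side case [(0.7, [141.9, 170.6], 540)]
side rest_deck [(0.51, [142.2, 181.6], 119)]
side other_case [(0.58, [175.5, 185.2], 1099)]
scene case [(0.75, [417.3, 185.4], 747), (0.51, [416.6, 180.6], 565)]
scene other_case [(0.58, [349.3, 177.5], 502)]
```

```bash
python3 -m jog '[{"dx":0,"dy":0,"dz":-0.02,"rx":0,"ry":0,"rz":0},{"dx":0,"dy":0,"dz":-0.07,"rx":0,"ry":0,"rz":0},{"dx":0,"dy":0,"dz":-0.14,"rx":0,"ry":0,"rz":0},{"dx":-0.05,"dy":0,"dz":-0.22,"rx":0,"ry":0,"rz":0},{"dx":-0.14,"dy":0,"dz":-0.28,"rx":0,"ry":0,"rz":0}]' 40
python3 -m jog '[{"dx":0,"dy":0,"dz":0,"rx":0,"ry":0,"rz":0},{"dx":0,"dy":0,"dz":0,"rx":0,"ry":0,"rz":0},{"dx":0,"dy":0,"dz":0,"rx":0,"ry":0,"rz":0},{"dx":0,"dy":0,"dz":0,"rx":0,"ry":0,"rz":0},{"dx":0,"dy":0,"dz":0,"rx":0,"ry":0,"rz":0}]' 40
python3 - <<'E'
from h import *
import pickle
inrest()
m,im,o=look('wrist',['case','rest_deck','other_case'],'w11'); pickle.dump((m,o),open('m11.pkl','wb'))
for n in o: print(n,rect(o[n]).round(0).tolist())
c,ol=look('side',['case'],'e2')[0::2]; pickle.dump((c,ol),open('me_side.pkl','wb'))
c,ol=look('scene',['case'],'e3')[0::2]; pickle.dump((c,ol),open('me_scene.pkl','wb'))
F2=F
for n,l in dict(a=(-75,-30,33),b=(-75,30,33),c=(75,-30,33),d=(75,30,33)).items(): print(n,proj('wrist',O+F@np.array(l),m).round(0))
E
```

```text
clock: 37.25
position: [344.7, 350.8, 161.6]
tcp_rot: [0.005, 0.961, -0.023, 0.275]
contact_force: [-1.6, 1.4, 0.2]
finger_gap: 0.842
gripper_force: 0.0
clock: 37.88
position: [346.4, 349.1, 159.7]
tcp_rot: [0.008, 0.961, -0.023, 0.275]
contact_force: [0.3, 0.0, -0.4]
finger_gap: 0.844
gripper_force: 0.0
case in rest [-65.   -1.  142.9] rot err [-0.002  0.002 -0.   ] q [ 1.27  0.14 -0.95  1.08 -0.62 -0.69] f [ 0.3  0.  -0.4]
wrist case [(0.71, [243.1, 105.1], 13391), (0.27, [248.7, 102.8], 13168)]
wrist rest_deck [(0.66, [206.0, 59.0], 120)]
wrist other_case [(0.6, [414.4, 82.0], 14354), (0.33, [246.2, 108.2], 13280)]
case [[204.0, 199.0], [207.0, 15.0], [284.0, 16.0], [282.0, 200.0]]
rest_deck [[199.0, 175.0], [206.0, 49.0], [287.0, 53.0], [281.0, 179.0]]
other_case [[371.0, 177.0], [375.0, -2.0], [464.0, 0.0], [460.0, 179.0]]
scene case [(0.87, [418.1, 185.6], 666)]
a [278. 199.]
b [213. 199.]
c [283.  19.]
d [208.  19.]
```

```bash
cat > fitend.py <<'E'
from h import *
import pickle
from scipy.optimize import minimize
V=[('wrist',)+pickle.load(open('m11.pkl','rb')),('side',)+pickle.load(open('me_side.pkl','rb')),('scene',)+pickle.load(open('me_scene.pkl','rb'))]
V=[(c,m,o['case'].astype(np.uint8)) for c,m,o in V if 'case' in o]
B=np.array([(x,y,z) for x in(-75,75) for y in(-30,30) for z in(0,33)],float)
def one(v,c,m,M):
    Q=R.from_rotvec(np.array(v[3:])*.01).as_matrix()
    W=O+(B@Q.T+v[:3])@F.T
    P=np.array([proj(c,X,m) for X in W]); h=cv2.convexHull((P*16).astype(np.int32)+8)
    I=np.zeros((384,512),np.uint8); cv2.fillConvexPoly(I,h,1,shift=4); return 1-(I&M).sum()/(I|M).sum()
def fit(views,v0):
    f=lambda v:sum(one(v,*w) for w in views)
    s0=np.vstack([v0]+[np.array(v0)+d for d in np.diag([5,5,5,4,4,4.])])
    s=minimize(f,v0,method='Nelder-Mead',options=dict(initial_simplex=s0,maxiter=900,xatol=.05,fatol=1e-5)); return s.x.round(1),round(s.fun,4)
for v0 in([2,0,0,0,0,0.],[4,-1,4,1,1,1.]): print(fit(V[:1],v0))
for w in V: print(w[0],[round(one([x,y,z,0,0,0],*w),3) for x,y,z in((0,0,0),(3,0,0),(0,0,5),(3,0,5),(0,3,0),(0,-3,0))])
E
python3 fitend.py
```

```text
(array([ 1.2,  0.7,  3.5,  1.1,  2.4, -0. ]), np.float64(0.0238))
(array([ 0.7,  0.7,  3.2,  1. ,  5. , -0.1]), np.float64(0.0222))
wrist [np.float64(0.05), np.float64(0.044), np.float64(0.039), np.float64(0.045), np.float64(0.102), np.float64(0.122)]
scene [np.float64(0.232), np.float64(0.239), np.float64(0.235), np.float64(0.242), np.float64(0.302), np.float64(0.211)]
```

```bash
python3 -m jog '[{"dx":0.02,"dy":0.03,"dz":-0.08,"rx":0,"ry":0,"rz":0},{"dx":0.05,"dy":0.1,"dz":-0.16,"rx":0,"ry":0,"rz":0},{"dx":0.05,"dy":0.16,"dz":-0.16,"rx":0,"ry":0,"rz":0},{"dx":0.05,"dy":0.16,"dz":-0.16,"rx":0,"ry":0,"rz":0},{"dx":0.05,"dy":0.16,"dz":-0.16,"rx":0,"ry":0,"rz":0}]' 40
python3 -m jog '[{"dx":0,"dy":0,"dz":0,"rx":0,"ry":0,"rz":0},{"dx":0,"dy":0,"dz":0,"rx":0,"ry":0,"rz":0},{"dx":0,"dy":0,"dz":0,"rx":0,"ry":0,"rz":0},{"dx":0,"dy":0,"dz":0,"rx":0,"ry":0,"rz":0},{"dx":0,"dy":0,"dz":0,"rx":0,"ry":0,"rz":0}]' 40
cat > fit12.py <<'E'
from fitend import *
print('----',pose()[0])
m,im,o=look('wrist',['case','other_case'],'w12'); 
L=r.regions_of('wrist','case')+r.regions_of('wrist','other_case')
pickle.dump((m,[d['pixels'] for d in L]),open('m12.pkl','wb'))
for d in L:
    M=d['pixels'].astype(np.uint8); b=rect(M); print(round(d['p'],2),d['point'],b.round(0).tolist())
    if M.sum()<4000 or M.sum()>30000: continue
    g=F.T@(atz('wrist',d['point'],75,m)-O); g[2]=0; g[0]=0
    print(g.round(0),[fit([('wrist',m,M)],list(g)+[0,p,0.]) for p in(0,4.)])
E
python3 fit12.py | sed -n '/----/,$p'
```

```text
clock: 38.9
position: [320.9, 271.3, 241.4]
tcp_rot: [0.007, 0.961, -0.022, 0.275]
contact_force: [0.2, 0.0, -0.4]
finger_gap: 0.841
gripper_force: 0.0
clock: 39.52
position: [320.9, 270.8, 241.1]
tcp_rot: [0.007, 0.961, -0.023, 0.275]
contact_force: [0.5, -0.6, 0.2]
finger_gap: 0.843
gripper_force: 0.0
---- [320.8925107  270.82849534 241.13092835]
wrist case [(0.61, [174.2, 131.4], 7839)]
wrist other_case [(0.75, [311.4, 109.8], 7615), (0.21, [173.4, 128.5], 7885)]
0.61 [174.2, 131.4] [[144.0, 62.0], [204.0, 60.0], [210.0, 199.0], [150.0, 201.0]]
[0. 6. 0.] [(array([ 1.3,  2. , -1.4,  3.6,  4. , -0.5]), np.float64(0.0253)), (array([-0.2,  1.8,  0. ,  3.2,  8. , -0. ]), np.float64(0.0214))]
0.75 [311.4, 109.8] [[278.0, 44.0], [338.0, 43.0], [341.0, 180.0], [281.0, 181.0]]
[   0. -159.    0.] [(array([  22.8, -156.6,  -13.2,  -10.1,   -6.4,    8.7]), np.float64(0.0517)), (array([  22.9, -155.8,  -14.8,   -5.6,   -5.7,    8.8]), np.float64(0.0381))]
0.21 [173.4, 128.5] [[144.0, 61.0], [204.0, 60.0], [205.0, 200.0], [145.0, 201.0]]
[0. 7. 0.] [(array([ 1. ,  2.4,  2.1,  3.4,  4.1, -2.6]), np.float64(0.0313)), (array([ 0.9,  3.3, -0.5,  3.2,  9. , -0.9]), np.float64(0.0295))]
```

```bash
python3 - <<'E'
from h import *
p,q=pose(); print((F.T@(p-O)).round(1)); print(rows(RT,O+F@np.array([-50,0,62])))
E
```

```text
[-39.3 -80.4 235.9]
(array([-0.0205, -0.161 ,  0.3477]), array([0.001 , 0.0037, 0.0024]))
```

```bash
python3 -m jog '[{"dx":-0.01,"dy":-0.08,"dz":0,"rx":0,"ry":0,"rz":0},{"dx":-0.02,"dy":-0.161,"dz":0.08,"rx":0,"ry":0.004,"rz":0.002},{"dx":-0.02,"dy":-0.161,"dz":0.2,"rx":0,"ry":0.004,"rz":0.002},{"dx":-0.02,"dy":-0.161,"dz":0.3,"rx":0,"ry":0.004,"rz":0.002},{"dx":-0.02,"dy":-0.161,"dz":0.345,"rx":0,"ry":0.004,"rz":0.002}]' 255 | sed -n 1,2p
python3 -m jog '[{"dx":0,"dy":0,"dz":0.004,"rx":0,"ry":0,"rz":0},{"dx":0,"dy":0,"dz":0.008,"rx":0,"ry":0,"rz":0},{"dx":0,"dy":0,"dz":0.012,"rx":0,"ry":0,"rz":0},{"dx":0,"dy":0,"dz":0.014,"rx":0,"ry":0,"rz":0},{"dx":0,"dy":0,"dz":0.014,"rx":0,"ry":0,"rz":0}]' 255 | sed -n 2,4p
cat > pr.py <<'E'
from h import *
p,q=pose(); s=r.sense(); print('tcp in rest',(F.T@(p-O)).round(1),'q',s['qpos'].round(2),'F',(F.T@np.array(s['contact_force'])).round(1),'M',(F.T@np.array(s['moment'])).round(2))
E
python3 pr.py
```

```text
clock: 40.4
position: [407.6, 347.3, 87.6]
position: [410.6, 347.6, 84.1]
tcp_rot: [0.006, 0.961, -0.023, 0.276]
contact_force: [0.4, -0.3, 0.7]
tcp in rest [-49.7   0.6  57.1] q [ 0.88  0.31 -0.99  1.76 -0.45 -1.05] F [ 0.7 -0.3  0.4] M [-0.12  1.31  0.07]
```

```bash
python3 -m jog '[{"dx":0,"dy":0,"dz":0.002,"rx":0,"ry":0,"rz":0},{"dx":0,"dy":0,"dz":0.004,"rx":0,"ry":0,"rz":0},{"dx":0,"dy":0,"dz":0.006,"rx":0,"ry":0,"rz":0},{"dx":0,"dy":0,"dz":0.008,"rx":0,"ry":0,"rz":0},{"dx":0,"dy":0,"dz":0.01,"rx":0,"ry":0,"rz":0}]' 255 | sed -n 4p
python3 pr.py
python3 -m jog '[{"dx":0,"dy":0,"dz":0.001,"rx":0,"ry":0,"rz":0},{"dx":0,"dy":0,"dz":0.002,"rx":0,"ry":0,"rz":0},{"dx":0,"dy":0,"dz":0.003,"rx":0,"ry":0,"rz":0},{"dx":0,"dy":0,"dz":0.004,"rx":0,"ry":0,"rz":0},{"dx":0,"dy":0,"dz":0.004,"rx":0,"ry":0,"rz":0}]' 255 | sed -n 4p
python3 pr.py
```

```text
contact_force: [-22.3, -4.9, 30.0]
tcp in rest [-49.9   0.8  54. ] q [ 0.86  0.31 -0.99  1.8  -0.44 -1.08] F [-2.8 -6.  37.1] M [-2.28  2.57  0.15]
contact_force: [-29.4, -7.7, 37.5]
tcp in rest [-49.9   1.   53.7] q [ 0.86  0.31 -0.99  1.81 -0.44 -1.08] F [-4.7 -9.1 47.1] M [-2.99  2.89  0.15]
```

```bash
python3 - <<'E'
from h import *
import pickle
m,o=pickle.load(open('m11.pkl','rb')); g=cv2.cvtColor(cv2.imread('pics/w11.png'),cv2.COLOR_BGR2GRAY).astype(int)
o_,_=ray('wrist',(256,192),m); print('cam in rest',(F.T@(o_-O)).round(0))
for x in(-62,-58,-54,-20,42,46,50):
    a=proj('wrist',O+F@np.array([x,37,9]),m);b=proj('wrist',O+F@np.array([x,-37,9]),m)
    e=proj('wrist',O+F@np.array([x,30,33]),m);f=proj('wrist',O+F@np.array([x,-30,33]),m)
    v=int(round((a[1]+b[1])/2)); print('x',x,'row',v,'ear+y',a.round(1)[0],'edge+y',e.round(1),'edge-y',f.round(1),'ear-y',b.round(1)[0])
    c0=int(a[0])-8; print('  +y',c0,g[v,c0:c0+24].tolist()); c1=int(b[0])-14; print('  -y',c1,g[v,c1:c1+24].tolist())
E
```

```text
cam in rest [ 11.  -0. 308.]
x -62 row 180 ear+y 208.2 edge+y [212.8 185.7] edge-y [278.2 185.7] ear-y 282.8
  +y 200 [161, 158, 156, 154, 157, 156, 152, 152, 157, 145, 39, 70, 127, 113, 120, 122, 120, 121, 119, 117, 119, 119, 124, 140]
  -y 268 [137, 138, 138, 140, 140, 141, 141, 139, 140, 138, 146, 132, 31, 51, 89, 131, 129, 130, 124, 130, 131, 127, 123, 125]
x -58 row 176 ear+y 208.0 edge+y [212.6 181.5] edge-y [278.3 181.5] ear-y 282.9
  +y 200 [153, 151, 152, 151, 146, 150, 152, 156, 154, 123, 47, 89, 127, 111, 118, 119, 119, 119, 118, 119, 121, 117, 139, 140]
  -y 268 [137, 140, 142, 142, 141, 143, 140, 142, 141, 143, 144, 138, 44, 44, 85, 135, 133, 133, 130, 136, 136, 134, 132, 126]
x -54 row 172 ear+y 207.9 edge+y [212.5 177.2] edge-y [278.4 177.2] ear-y 283.1
  +y 199 [160, 159, 155, 157, 163, 164, 160, 159, 155, 154, 122, 53, 95, 124, 112, 119, 117, 115, 115, 120, 118, 114, 119, 118]
  -y 269 [141, 138, 137, 140, 141, 141, 138, 141, 140, 146, 139, 32, 25, 80, 133, 125, 124, 126, 126, 127, 134, 136, 137, 132]
x -20 row 137 ear+y 206.7 edge+y [211.3 139.5] edge-y [279.5 139.5
[... 565 characters left out ...]
163, 160, 157, 158, 160, 160, 168, 163]
x 46 row 62 ear+y 204.0 edge+y [208.8  58.2] edge-y [282.   58.3] ear-y 286.8
  +y 196 [170, 168, 167, 165, 165, 161, 162, 162, 164, 145, 47, 51, 73, 126, 140, 135, 135, 137, 141, 138, 133, 134, 136, 140]
  -y 272 [139, 137, 139, 139, 138, 141, 142, 140, 146, 129, 32, 14, 45, 52, 122, 171, 165, 159, 158, 162, 160, 162, 164, 169]
x 50 row 57 ear+y 203.9 edge+y [208.6  52.9] edge-y [282.2  53. ] ear-y 287.0
  +y 195 [167, 160, 161, 161, 160, 157, 156, 162, 171, 183, 162, 45, 51, 77, 123, 136, 131, 139, 139, 136, 139, 139, 138, 141]
  -y 272 [136, 141, 139, 138, 138, 135, 137, 137, 141, 128, 32, 12, 39, 50, 91, 160, 159, 155, 163, 163, 167, 163, 162, 158]
```

```bash
python3 -m jog '[{"dx":0,"dy":0,"dz":-0.03,"rx":0,"ry":0,"rz":0},{"dx":0.03,"dy":0,"dz":-0.055,"rx":0,"ry":0,"rz":0},{"dx":0.11,"dy":0,"dz":-0.055,"rx":0,"ry":0,"rz":0},{"dx":0.11,"dy":0,"dz":-0.055,"rx":0,"ry":0,"rz":0},{"dx":0.11,"dy":0,"dz":-0.055,"rx":0,"ry":0,"rz":0}]' 0 | sed -n 1,5p
python3 pr.py
python3 -c "
from h import *
print(rows(RT,O+F@np.array([5,.5,18.6])))"
```

```text
clock: 42.9
position: [446.3, 344.9, 129.4]
tcp_rot: [0.007, 0.961, -0.023, 0.275]
contact_force: [-0.5, 0.1, -0.3]
finger_gap: 0.491
tcp in rest [ 4.6 -0.4 76.5] q [ 0.93  0.26 -0.91  1.44 -0.46 -0.75] F [-0.6  0.1  0. ] M [-0.1   1.26  0.03]
(array([ 0.0008, -0.002 ,  0.1159]), array([0.0026, 0.0008, 0.0015]))
```

```bash
python3 -m jog '[{"dx":0.001,"dy":-0.002,"dz":0.01,"rx":0,"ry":0,"rz":0},{"dx":0.001,"dy":-0.002,"dz":0.02,"rx":0,"ry":0,"rz":0},{"dx":0.001,"dy":-0.002,"dz":0.03,"rx":0,"ry":0,"rz":0},{"dx":0.001,"dy":-0.002,"dz":0.03,"rx":0,"ry":0,"rz":0},{"dx":0.001,"dy":-0.002,"dz":0.04,"rx":0,"ry":0,"rz":0}]' 0 | sed -n 4,5p
python3 -m jog '[{"dx":0,"dy":0,"dz":0.02,"rx":0,"ry":0,"rz":0},{"dx":0,"dy":0,"dz":0.045,"rx":0,"ry":0,"rz":0},{"dx":0,"dy":0,"dz":0.07,"rx":0,"ry":0,"rz":0},{"dx":0,"dy":0,"dz":0.075,"rx":0,"ry":0,"rz":0},{"dx":0,"dy":0,"dz":0.075,"rx":0,"ry":0,"rz":0}]' 0 | sed -n 4,5p
python3 pr.py
python3 -m jog '[{"dx":0,"dy":0,"dz":0,"rx":0,"ry":0,"rz":0},{"dx":0,"dy":0,"dz":0,"rx":0,"ry":0,"rz":0},{"dx":0,"dy":0,"dz":0,"rx":0,"ry":0,"rz":0},{"dx":0,"dy":0,"dz":0,"rx":0,"ry":0,"rz":0},{"dx":0,"dy":0,"dz":0,"rx":0,"ry":0,"rz":0}]' 255 | sed -n 4,6p
python3 pr.py
```

```text
contact_force: [-0.9, -0.5, 0.0]
finger_gap: 0.981
contact_force: [-0.2, 0.0, -0.6]
finger_gap: 0.994
tcp in rest [ 5.8  0.8 19.2] q [ 0.75  0.36 -0.9   1.83 -0.4  -0.99] F [-0.4  0.  -0.4] M [-0.1   1.22  0.05]
contact_force: [-1.9, -0.8, 3.4]
finger_gap: 0.689
gripper_force: 30.0
tcp in rest [ 5.7  0.8 19.5] q [ 0.75  0.36 -0.9   1.83 -0.4  -0.99] F [ 0.3 -0.9  3.9] M [-0.64  1.28  0.11]
```

```bash
python3 -m jog '[{"dx":0,"dy":0,"dz":-0.006,"rx":0,"ry":0,"rz":0},{"dx":0.004,"dy":0,"dz":-0.01,"rx":0,"ry":0,"rz":0},{"dx":0.01,"dy":0,"dz":-0.01,"rx":0,"ry":0,"rz":0},{"dx":0.014,"dy":0,"dz":-0.01,"rx":0,"ry":0,"rz":0},{"dx":0.014,"dy":0,"dz":-0.01,"rx":0,"ry":0,"rz":0}]' 255 | sed -n 1p
python3 pr.py
python3 -m jog '[{"dx":0,"dy":0,"dz":0.004,"rx":0,"ry":0,"rz":0},{"dx":0,"dy":0,"dz":0.008,"rx":0,"ry":0,"rz":0},{"dx":0,"dy":0,"dz":0.012,"rx":0,"ry":0,"rz":0},{"dx":0,"dy":0,"dz":0.016,"rx":0,"ry":0,"rz":0},{"dx":0,"dy":0,"dz":0.016,"rx":0,"ry":0,"rz":0}]' 255 | sed -n 1p
python3 pr.py
```

```text
clock: 45.4
tcp in rest [12.8  1.1 24.3] q [ 0.76  0.35 -0.89  1.77 -0.4  -0.94] F [-1.2 -0.2 -2.5] M [-0.08  1.77  0.09]
clock: 46.02
tcp in rest [11.9  0.9 16.6] q [ 0.74  0.37 -0.89  1.83 -0.4  -0.98] F [-4.4 -1.1  2.9] M [-0.4   2.23  0.03]
```

```bash
python3 -m jog '[{"dx":0,"dy":0,"dz":0.002,"rx":0,"ry":0,"rz":0},{"dx":0,"dy":0,"dz":0.004,"rx":0,"ry":0,"rz":0},{"dx":0,"dy":0,"dz":0.006,"rx":0,"ry":0,"rz":0},{"dx":0,"dy":0,"dz":0.007,"rx":0,"ry":0,"rz":0},{"dx":0,"dy":0,"dz":0.007,"rx":0,"ry":0,"rz":0}]' 255 | sed -n 1p
python3 pr.py
```

```text
clock: 46.65
tcp in rest [11.1  1.  13.6] q [ 0.73  0.37 -0.89  1.85 -0.39 -0.99] F [-5.7 -2.2  7. ] M [-0.74  2.73 -0.01]
```

```bash
python3 -m jog '[{"dx":0,"dy":0,"dz":0.001,"rx":0,"ry":0,"rz":0},{"dx":0,"dy":0,"dz":0.002,"rx":0,"ry":0,"rz":0},{"dx":0,"dy":0,"dz":0.003,"rx":0,"ry":0,"rz":0},{"dx":0,"dy":0,"dz":0.004,"rx":0,"ry":0,"rz":0},{"dx":0,"dy":0,"dz":0.004,"rx":0,"ry":0,"rz":0}]' 255 | sed -n 1p
python3 pr.py
```

```text
clock: 47.28
tcp in rest [11.1  0.9 13.5] q [ 0.72  0.37 -0.89  1.86 -0.39 -1.  ] F [-8.5 -5.5 26.3] M [-2.4   3.5  -0.09]
```

```bash
python3 -m jog '[{"dx":0,"dy":0,"dz":-0.004,"rx":0,"ry":0,"rz":0},{"dx":0,"dy":0,"dz":-0.004,"rx":0,"ry":0,"rz":0},{"dx":0,"dy":0,"dz":-0.004,"rx":0,"ry":0,"rz":0},{"dx":0,"dy":0,"dz":-0.004,"rx":0,"ry":0,"rz":0},{"dx":0,"dy":0,"dz":-0.004,"rx":0,"ry":0,"rz":0}]' 30 | sed -n 4,6p
python3 pr.py
python3 -m jog '[{"dx":0,"dy":0,"dz":-0.02,"rx":0,"ry":0,"rz":0},{"dx":0,"dy":0,"dz":-0.07,"rx":0,"ry":0,"rz":0},{"dx":0,"dy":0,"dz":-0.14,"rx":0,"ry":0,"rz":0},{"dx":-0.06,"dy":0,"dz":-0.22,"rx":0,"ry":0,"rz":0},{"dx":-0.155,"dy":0,"dz":-0.28,"rx":0,"ry":0,"rz":0}]' 30 | sed -n 4p
python3 -m jog '[{"dx":0,"dy":0,"dz":0,"rx":0,"ry":0,"rz":0},{"dx":0,"dy":0,"dz":0,"rx":0,"ry":0,"rz":0},{"dx":0,"dy":0,"dz":0,"rx":0,"ry":0,"rz":0},{"dx":0,"dy":0,"dz":0,"rx":0,"ry":0,"rz":0},{"dx":0,"dy":0,"dz":0,"rx":0,"ry":0,"rz":0}]' 30 | sed -n 1p
python3 - <<'E' | tail -8
from fitend import *
m,im,o=look('wrist',['case'],'w13'); pickle.dump((m,o),open('m13.pkl','wb'))
M=o['case'].astype(np.uint8); print(rect(M).round(0).tolist())
for v0 in([5,0,0,0,0,0.],[5,-1,0,1,4,1.],[5,1,0,0,-3,0]): print(fit([('wrist',m,M)],v0))
g=cv2.cvtColor(im,cv2.COLOR_BGR2GRAY).astype(int); c=int(proj('wrist',O+F@np.array([-70,5,33]),m)[0]); v=int(proj('wrist',O+F@np.array([-75,0,33]),m)[1])
print(v,g[v-14:v+10,c].tolist()); 
E
```

```text
contact_force: [-0.4, 1.4, -0.1]
finger_gap: 0.882
gripper_force: 0.0
tcp in rest [12.8  0.9 12.6] q [ 0.73  0.38 -0.89  1.85 -0.4  -0.99] F [-0.4  1.4  0.2] M [-0.06  1.24  0.1 ]
contact_force: [-0.5, 1.9, -0.8]
clock: 49.15
wrist [np.float64(0.05), np.float64(0.044), np.float64(0.039), np.float64(0.045), np.float64(0.102), np.float64(0.122)]
scene [np.float64(0.232), np.float64(0.239), np.float64(0.235), np.float64(0.242), np.float64(0.302), np.float64(0.211)]
wrist case [(0.94, [243.0, 101.2], 13230)]
[[207.0, 9.0], [284.0, 9.0], [284.0, 193.0], [207.0, 193.0]]
(array([ 6.2,  2. , -3.4,  1.6,  2.3,  0.5]), np.float64(0.0142))
(array([ 5.9,  1.6, -2.6,  0.5,  5.8,  0.7]), np.float64(0.018))
(array([ 6.5,  1.5, -3.6, -0.2,  0.3,  0.4]), np.float64(0.0153))
200 [128, 131, 134, 130, 128, 131, 135, 130, 84, 42, 46, 56, 62, 63, 62, 62, 59, 67, 59, 48, 157, 178, 176, 179]
```

```bash
python3 - <<'E'
from h import *
import pickle
from scipy.optimize import brentq
m,o=pickle.load(open('m13.pkl','rb')); g=cv2.cvtColor(cv2.imread('pics/w13.png'),cv2.COLOR_BGR2GRAY).astype(int)
row=lambda x,z:proj('wrist',O+F@np.array([x,1,z]),m)[1]
for d in(-3,-1,1):
    xl=brentq(lambda x:row(x,14+d)-205.5,-110,-50); xc=brentq(lambda x:row(x,33+d)-194,-110,-50); print('d',d,'lip outer x',round(xl,1),'case end x',round(xc,1),'diff',round(xc-xl,1))
for v in(172,170,168,166,130,60,56,52):
    a=g[v,195:222]; b=g[v,270:297]; print(v,a.tolist(),b.tolist())
E
```

```text
d -3 lip outer x -87.3 case end x -69.8 diff 17.5
d -1 lip outer x -86.6 case end x -69.2 diff 17.4
d 1 lip outer x -86.0 case end x -68.6 diff 17.3
172 [154, 152, 151, 151, 154, 152, 158, 155, 156, 162, 162, 158, 151, 154, 158, 141, 41, 81, 140, 106, 113, 111, 113, 127, 131, 134, 131] [132, 131, 131, 128, 132, 134, 132, 136, 128, 67, 22, 31, 46, 44, 84, 133, 127, 126, 123, 121, 130, 130, 135, 133, 131, 131, 129]
170 [154, 153, 153, 156, 154, 154, 153, 145, 148, 151, 152, 159, 157, 161, 154, 121, 46, 74, 126, 108, 111, 113, 112, 114, 131, 134, 133] [132, 131, 135, 131, 133, 131, 131, 135, 129, 77, 23, 28, 47, 52, 82, 128, 129, 129, 128, 128, 133, 129, 132, 133, 128, 127, 130]
168 [155, 158, 158, 155, 151, 150, 151, 151, 151, 158, 158, 161, 160, 164, 159, 121, 41, 75, 127, 109, 113, 113, 110, 111, 120, 135, 129] [131, 134, 133, 129, 133, 132, 137, 135, 133, 73, 27, 31, 43, 38, 71, 132, 128, 129, 132, 133, 134, 132, 135, 131, 126, 127, 130]
166 [148, 156, 152, 152, 152, 149, 148, 147, 152, 157, 156, 158, 158, 159, 161, 152, 80, 58, 128, 114, 119, 133, 134, 135, 128, 132, 132] [134, 135
[... 493 characters left out ...]
 136, 134, 131, 133, 132, 135, 134, 136] [134, 133, 134, 133, 132, 132, 131, 136, 134, 134, 139, 131, 61, 14, 28, 40, 43, 59, 118, 166, 160, 161, 164, 156, 159, 161, 158]
56 [160, 163, 165, 162, 157, 152, 154, 155, 160, 168, 173, 151, 41, 84, 149, 136, 134, 131, 132, 134, 134, 133, 133, 132, 126, 131, 135] [134, 131, 134, 134, 132, 131, 131, 132, 134, 131, 137, 134, 66, 6, 12, 40, 46, 49, 89, 160, 156, 159, 162, 165, 162, 160, 158]
52 [163, 161, 163, 168, 162, 158, 159, 156, 157, 162, 168, 149, 31, 83, 138, 132, 131, 133, 135, 134, 134, 132, 131, 135, 132, 131, 133] [135, 134, 132, 135, 133, 133, 132, 134, 131, 132, 137, 130, 73, 2, 26, 34, 42, 47, 85, 164, 162, 156, 161, 160, 165, 161, 161]
```

```bash
python3 pr.py; python3 -c "
from h import *
print(rows(RT,O+F@np.array([-50,1,50])))"
```

```text
tcp in rest [-64.4   0.7 152.5] q [ 1.26  0.15 -0.96  1.1  -0.61 -0.71] F [-0.4 -0.7 -1.2] M [-0.11  1.21  0.03]
(array([ 0.0288, -0.0009,  0.2049]), array([ 0.0029, -0.0002, -0.0013]))
```

```bash
python3 -m jog '[{"dx":0.01,"dy":0,"dz":0.04,"rx":0,"ry":0,"rz":0},{"dx":0.02,"dy":0,"dz":0.08,"rx":0,"ry":0,"rz":0},{"dx":0.028,"dy":0,"dz":0.13,"rx":0,"ry":0,"rz":0},{"dx":0.028,"dy":0,"dz":0.17,"rx":0,"ry":0,"rz":0},{"dx":0.028,"dy":0,"dz":0.18,"rx":0,"ry":0,"rz":0}]' 255 | sed -n 4,5p
python3 -m jog '[{"dx":0,"dy":0,"dz":0.006,"rx":0,"ry":0,"rz":0},{"dx":0,"dy":0,"dz":0.01,"rx":0,"ry":0,"rz":0},{"dx":0,"dy":0,"dz":0.014,"rx":0,"ry":0,"rz":0},{"dx":0,"dy":0,"dz":0.018,"rx":0,"ry":0,"rz":0},{"dx":0,"dy":0,"dz":0.02,"rx":0,"ry":0,"rz":0}]' 255 | sed -n 4,5p
python3 pr.py
```

```text
contact_force: [0.3, -0.7, -0.3]
finger_gap: 0.396
contact_force: [1.1, -0.5, 0.7]
finger_gap: 0.004
tcp in rest [-50.8   1.1  52.9] q [ 0.87  0.32 -0.99  1.78 -0.45 -1.07] F [ 1.3 -0.5  0. ] M [-0.05  1.2   0.03]
```

```bash
python3 -m jog '[{"dx":0,"dy":0,"dz":0.003,"rx":0,"ry":0,"rz":0},{"dx":0,"dy":0,"dz":0.006,"rx":0,"ry":0,"rz":0},{"dx":0,"dy":0,"dz":0.009,"rx":0,"ry":0,"rz":0},{"dx":0,"dy":0,"dz":0.011,"rx":0,"ry":0,"rz":0},{"dx":0,"dy":0,"dz":0.011,"rx":0,"ry":0,"rz":0}]' 255 | sed -n 1p
python3 pr.py
python3 -m jog '[{"dx":0,"dy":0,"dz":0.001,"rx":0,"ry":0,"rz":0},{"dx":0,"dy":0,"dz":0.002,"rx":0,"ry":0,"rz":0},{"dx":0,"dy":0,"dz":0.003,"rx":0,"ry":0,"rz":0},{"dx":0,"dy":0,"dz":0.003,"rx":0,"ry":0,"rz":0},{"dx":0,"dy":0,"dz":0.003,"rx":0,"ry":0,"rz":0}]' 255 | sed -n 1p
python3 pr.py
```

```text
clock: 51.12
tcp in rest [-50.8   0.9  47.2] q [ 0.85  0.33 -0.99  1.82 -0.44 -1.09] F [-0.4 -0.   0.6] M [-0.06  1.25  0.04]
clock: 51.75
tcp in rest [-50.8   1.   45.8] q [ 0.85  0.33 -0.99  1.83 -0.44 -1.1 ] F [-0.  -0.3 -0.1] M [-0.08  1.23  0.08]
```

```bash
python3 -m jog '[{"dx":0,"dy":0,"dz":-0.03,"rx":0,"ry":0,"rz":0},{"dx":0,"dy":0,"dz":-0.1,"rx":0,"ry":0,"rz":0},{"dx":0,"dy":0,"dz":-0.2,"rx":0,"ry":0,"rz":0},{"dx":0,"dy":0,"dz":-0.25,"rx":0,"ry":0,"rz":0},{"dx":0,"dy":0,"dz":-0.25,"rx":0,"ry":0,"rz":0}]' 255 | sed -n 1,4p
python3 -m jog '[{"dx":0,"dy":0,"dz":0,"rx":0,"ry":0,"rz":0},{"dx":0,"dy":0,"dz":0,"rx":0,"ry":0,"rz":0},{"dx":0,"dy":0,"dz":0,"rx":0,"ry":0,"rz":0},{"dx":0,"dy":0,"dz":0,"rx":0,"ry":0,"rz":0},{"dx":0,"dy":0,"dz":0,"rx":0,"ry":0,"rz":0}]' 255 | sed -n 1,4p
python3 -c "
from station import r
print(r.hand_in())"
```

```text
clock: 52.38
position: [348.3, 353.3, 182.1]
tcp_rot: [0.004, 0.961, -0.022, 0.276]
contact_force: [0.7, 0.5, -0.7]
clock: 53.0
position: [349.7, 350.8, 179.7]
tcp_rot: [0.007, 0.961, -0.023, 0.276]
contact_force: [0.9, -0.6, -0.4]
the job is handed in; nothing more can be done
None
```

I handed the job in at 53 s, and no verdict came back. The driver is clipped in and the lid is pressed shut. By my final measurements the case lies flat on the empty rest inside the lip, about 2 mm off centre between the ears, and released. It needed a second placement because the first left its lower end on the lip, and a check touch then pressed on it with about 48 N through the fingertips.

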